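# Pull the clogged lint screen and stack it on the drying stand

## Robot

A 6-joint arm with a two-finger parallel gripper is mounted at the origin on the work surface. World frame = base frame: x ahead of the robot, y to its left, z up, the work surface at z = 0. Lengths are in mm, angles in rad, forces in N, time in s.
With the tool pointing down it reaches from about 350 to 775 mm from the base axis. Payload 7.3 kg.
Tool frame: the origin (TCP) lies at the very end of the fingers, on their centre line; the grasp point (between the pads) lies 19 mm behind it; x points along the fingers, y is the direction in which the jaws open and shut, and the axes are right-handed (so a half turn about x gives the same grasp; the last joint's range is limited). The gripper opens to 92 mm and grips with 3 to 60 N. Pads are 19 mm wide; open, the fingers measure 130 mm over their backs; the gripper's body (75 mm by 190 mm) begins 47 mm behind the grasp point.
Start: joints at [1.087, 0.342, 1.524, -0, 1.275, -0.146], TCP at [173.978, 495.355, 226.741] pointing down, gripper open.
Joint ranges: [-2.53, 2.53], [-0.77, 2.02], [0.04, 2.7], [-1, 4.14], [0.28, 2.66], [-3.11, 3.11]. Speed limits (rad/s): [2.57, 2.57, 3.14, 3.14, 3.14, 3.14].

## Interface

Orientations are given as [roll, pitch, yaw] about the fixed x, y, z axes, in that order (R = Rz(yaw) Ry(pitch) Rx(roll)).
In Python, from plant import sensors, capture, bot gives the robot as it stands.
- The arm moves only by the shell command python3 -m crank 'ROWS' [OPENING]. ROWS is JSON, a list of rows, each an object of numbers: "dx", "dy", "dz": the shift along the tool's x, y, z in cm; "spin": the turn about the tool's x in rad. A call has 1 to 20 rows; each row is the pose to reach, as a shift and turn from the pose commanded when the call began, along the tool's axes at that moment; what a row does not reach only later rows make up. A row lasts 1/12 s, in which the tool goes at most 41.7 mm and 7.16 degrees, less where a joint would pass 70% of its speed; a pose out of reach is approached as far as the arm can. A call with a gripper value outside its range is refused whole. OPENING is the opening in per cent of the stroke, from 0 (shut) to 100 (fully open), set as the call begins (- or left out, the last holds). The fingers move at their own pace and stop on an object; the grip force is fixed at half the most. Time passes only in rows, so rows that repeat a pose let the fingers close. It gives the time, the measured TCP pose, the force and the opening at its end, in the units of the state.
- sensors.get_obs(): the state, without advancing time (a new reading comes with each control period).
- capture(name): name is "scene" or "side" or "wrist"; returns a dict with "frame" (420x560x3 uint8, blue, green, red), "vfov" (degrees; the focal length in pixels is half the picture's height over the tangent of half this angle, whatever the lens; pixels are square), "cx", "cy" (the principal point, pixels), "view" (4x4, takes a point from world to camera coordinates); the wrist camera has in their place "mount" (4x4, takes a point from camera to tool coordinates, whose origin is the TCP and whose axes are the tool frame's). Camera axes: x right, y down, z forward; pixel columns grow to the right and rows downward; lengths in mm; the calibration is good to about 2 mm. A picture is of the moment at which its call begins: read the wrist's pose just before it. There is no depth.
- bot.close_job(): hands the job in, once; it reports no verdict.
The state is a dict: "time": time; "joint_positions": joint angles; "dq": joint speeds; "tau": joint torques, N m; "tool_pos": TCP position; "tcp_rot": TCP orientation; "contact_force": force on the tool from outside, world axes, zero at the start; "moment": the same for the moment, N m; "grip_width": finger opening in mm.
Only numpy, scipy, OpenCV 4.12 (cv2) and the standard library are available. Lean on these libraries where they do the work, as an engineer would, in place of code of your own. Each camera call takes 0.05 s, during which the arm holds its last target.

## Task

The lint screen in the pressing table's suction box is clogged (yellow handle). Swing the red tab clear of it and leave the tab aside, lift the screen out by its handle, and stack it squarely on the clean green-handled screen on the drying stand, all four corner posts fully home in the sockets below. Set it down gently without dropping it, leave the green-handled screen seated on its stand, and do not disturb the other things on the table.

Things in the scene. Friction and masses are not known exactly. Their poses are not given: they have to be found in the camera images.
- tab (a joint): Red swing tab's angle (rad), on an upright pivot on the suction box's rim. 0: it points straight over the screen (the box's +x). Grows counter-clockwise seen from above; stops at -0.45 and 1.75, so it swings aside only that way; beyond about 1.3 it clears the screen. It stays where left; turning takes about 1.2 N at the knob.
- tab_knob (a point): Round red knob standing on the tab, 16 mm in diameter, 36 mm tall, 34 mm from the pivot. This point lies on its axis, 20 mm above the tab's flat arm (18 mm wide, 46 mm from pivot to tip, 6 mm thick), 16 mm below the knob's top, 29 mm above the top of the screen's frame.
- tab_pivot (a point): The tab's pivot axis, on the tab's top face 7 mm above the box's rim.
- box_well (a point): Suction box: white with blue trim, fixed, 235 (x) x 175 (y) x 82 mm tall; an open well 185 x 145 mm (2.5 mm clearance a side), 74 mm deep, holds the clogged screen. Point: centre of the well's mouth, level with the rim; x along the long side, z up; the tab's rim is at -x. The screen's handle centre sits 24 mm above this point; its posts clear the rim once it is raised 74 mm.
- screen_handle (a point): Yellow bar handle of the clogged lint screen (see screen): 80 mm long (x), 14 mm wide (y), 16 mm high, open beneath between legs at its ends. Point: centre of the bar, over the screen's centre, 98 mm above the post tips, 26 mm above the frame's top, 38 mm above the mesh. x along the screen's long side, z up; a half turn makes no difference.
- screen: Clogged lint screen, grey frame, brown-grey mesh, 180 x 140 x 106 mm, 0.28 to 0.56 kg: 16 mm thick frame round a solid mesh, on four 12 mm round posts with rounded tips reaching 56 mm below the frame, at x +-76.5, y +-56.5 mm. Above each post an upward socket 17 mm square, 12 mm deep. Origin: centre, level with the post tips.
- lower_handle (a point): Green handle of the clean lint screen (white frame, bright mesh) seated on the drying stand; loose, 0.4 kg, same sizes as the clogged one. Point: centre of its handle bar, x along the long side. With the other screen stacked on it fully home, the handle centres are 60 mm apart in height, one straight above the other.
- stand_top (a point): Drying stand: low blue frame, fixed, 180 x 140 mm, 24 mm tall, with four corner sockets that hold the clean screen's posts. This point is its centre at the top; x along the long side; the clean screen's handle is 86 mm above it.
- spray: Bystander: bottle with blue cap, 60 mm in diameter, 150 mm tall, standing; origin at the centre of its underside.
- cone: Bystander: orange thread cone, 70 mm in diameter, 125 mm tall; origin at the centre of its underside.
- clapper: Bystander: wooden pressing block 50 x 150 x 35 mm (long along its y); origin at the centre of its underside.
- can: Bystander: can, 66 mm in diameter, 100 mm tall; origin at the centre of its underside.
- brush: Bystander: brush lying flat, 170 mm long along its x; origin at its underside.
- mug: Bystander: blue mug, 76 mm in diameter, 90 mm tall; origin at the centre of its underside.
- weight: Bystander: dark steel pattern weight with a knob, 80 mm in diameter, 65 mm tall; origin at the centre of its underside.
Mind the look-alikes: they are no part of the job. What is shaped like the screen but turquoise is not meant. Of the things that look like the part that bears stand_top, the smaller one is meant.

How it is judged:
By the outcome, as a careful person would: the job done as asked, in the order asked, and still so for the second after the job is handed in, with the robot touching nothing.
It also fails if it takes over 64 s, if anything falls off the work surface, if the arm or the gripper's body presses on something with over 40 N, if the wrist force passes 120 N, or if a joint passes its speed limit or range.

## Working session

There is one attempt and no reset: what is moved stays moved. The work goes in short steps, Python scripts to look and compute and a shell command to move; the robot and the scene stay as the last step left them, time stands still between calls to the robot, and variables do not carry over. Pictures are saved under pics/ and viewed, and the job is handed in when it is done.

```bash
ls; mkdir -p pics; python3 - <<'E'
from plant import sensors, capture, bot
import cv2,numpy as np
print(sensors.get_obs())
for n in ["scene","side","wrist"]:
    c=capture(n); cv2.imwrite(f"pics/{n}0.png",c["frame"]); print(n,{k:(np.round(v,4).tolist() if k!='frame' else 0) for k,v in c.items()})
E
```

```text
pics
{'time': 0.0, 'joint_positions': array([ 1.08703536e+00,  3.42735327e-01,  1.52501470e+00, -1.50131291e-05,
        1.27538700e+00, -1.45965184e-01]), 'dq': array([ 0.00063526,  0.00104901, -0.00122   ,  0.0009925 ,  0.0002392 ,
        0.00208215]), 'tau': array([ 8.03439689e-04, -4.31249177e+01, -2.44221961e+01,  7.18295923e-02,
        5.57357760e-02, -1.44264586e-04]), 'tool_pos': array([173.76577737, 494.98182854, 226.03922586]), 'tcp_rot': array([-1.70746607,  1.56925189, -2.04525747]), 'contact_force': array([0.43596098, 0.11533096, 0.1070815 ]), 'moment': array([ 0.04179266, -0.02958356,  0.02015748]), 'grip_width': 91.67996571744713}
scene {'frame': 0, 'vfov': 47.5463, 'cx': 275.1246, 'cy': 207.7653, 'view': [[-0.7458, 0.6662, -0.0012, 382.5819], [0.4575, 0.5109, -0.7278, -192.8851], [-0.4842, -0.5434, -0.6858, 1855.1848], [0.0, 0.0, 0.0, 1.0]]}
side {'frame': 0, 'vfov': 49.6573, 'cx': 275.2141, 'cy': 210.7009, 'view': [[0.7123, -0.7018, 0.01, -352.6375], [-0.471, -0.4886, -0.7344, 329.9028], [0.5203, 0.5184, -0.6786, 1094.8672], [0.0, 0.0, 0.0, 1.0]]}
wrist {'frame': 0, 'vfov': 64.8041, 'cx': 279.5067, 'cy': 210.2355, 'mount': [[0.0001, -0.2518, 0.9678, -158.4148], [1.0, 0.0002, -0.0001, 0.1171], [-0.0002, 0.9678, 0.2518, -67.8128], [0.0, 0.0, 0.0, 1.0]]}
```

View pics/scene0.png

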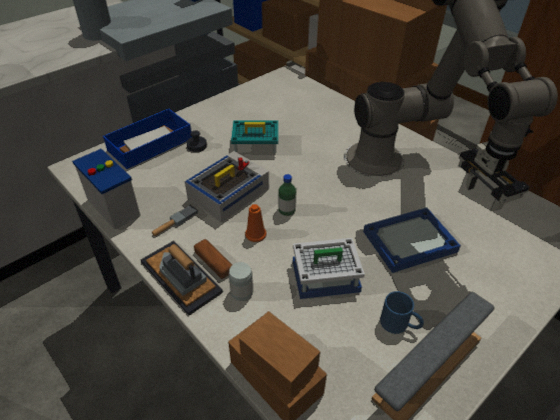

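View pics/side0.png

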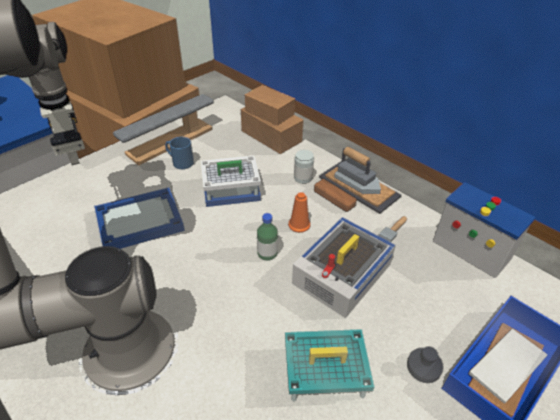

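View pics/wrist0.png

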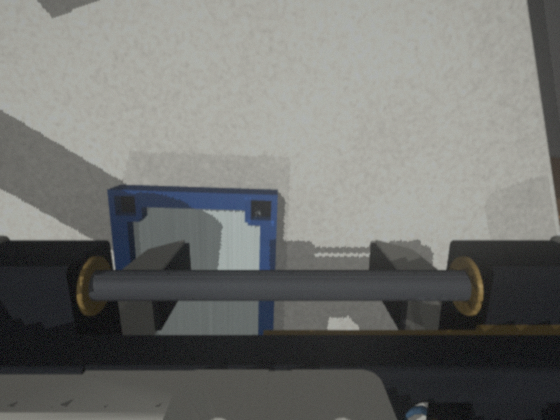

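The yellow-handled candidates are the screen in the white box (scene 228,178; side 347,248) and the turquoise one (scene 255,130; side 328,355). The one in the box is meant, because it is grey and sits under the red tab. The blue frames are the low one under the green-handled screen (scene 327,275) and the larger empty tray (scene 411,240). I'll confirm both in enlarged crops.

```bash
cat > h.py <<'E'
from plant import sensors, capture, bot
import cv2,numpy as np
from scipy.optimize import least_squares
from scipy.spatial.transform import Rotation as R
def crop(c,x,y,w,h,s,name):
    im=c["frame"][y:y+h,x:x+w]; im=cv2.resize(im,None,fx=s,fy=s,interpolation=cv2.INTER_CUBIC)
    for i in range(0,w,10):
        cv2.line(im,(i*s,0),(i*s,6 if i%50 else 14),(0,0,255),1)
        if i%20==0: cv2.putText(im,str(x+i),(i*s+2,18),0,.35,(0,0,255),1)
    for i in range(0,h,10):
        cv2.line(im,(0,i*s),(6,i*s),(0,0,255),1)
        if i%20==0: cv2.putText(im,str(y+i),(8,i*s+4),0,.35,(0,0,255),1)
    cv2.imwrite(f"pics/{name}.png",im)
def camview(c,obs=None):
    f=210/np.tan(np.radians(c["vfov"])/2)
    if "view" in c: V=np.array(c["view"])
    else:
        T=np.eye(4);T[:3,:3]=R.from_euler("xyz",obs["tcp_rot"]).as_matrix();T[:3,3]=obs["tool_pos"]
        V=np.linalg.inv(T@np.array(c["mount"]))
    return V,f,c["cx"],c["cy"]
def proj(cam,P):
    V,f,cx,cy=cam; q=np.atleast_2d(P)@V[:3,:3].T+V[:3,3]
    return np.c_[cx+f*q[:,0]/q[:,2],cy+f*q[:,1]/q[:,2]]
def atz(cam,uv,z):
    V,f,cx,cy=cam; C=-V[:3,:3].T@V[:3,3]; d=V[:3,:3].T@np.array([(uv[0]-cx)/f,(uv[1]-cy)/f,1])
    return C+d*(z-C[2])/d[2]
def tri(pairs):
    g=lambda P:np.concatenate([proj(c,P)[0]-np.array(uv) for c,uv in pairs])
    r=least_squares(g,[400,0,80]); return r.x,r.fun
E
python3 - <<'E'
from h import *
s=capture("scene");d=capture("side")
crop(s,180,145,100,75,8,"s_box");crop(d,285,210,120,100,6,"d_box")
crop(s,285,230,85,70,8,"s_st");crop(d,195,150,75,60,8,"d_st")
E
```

```text
(no output)
```

View pics/s_box.png

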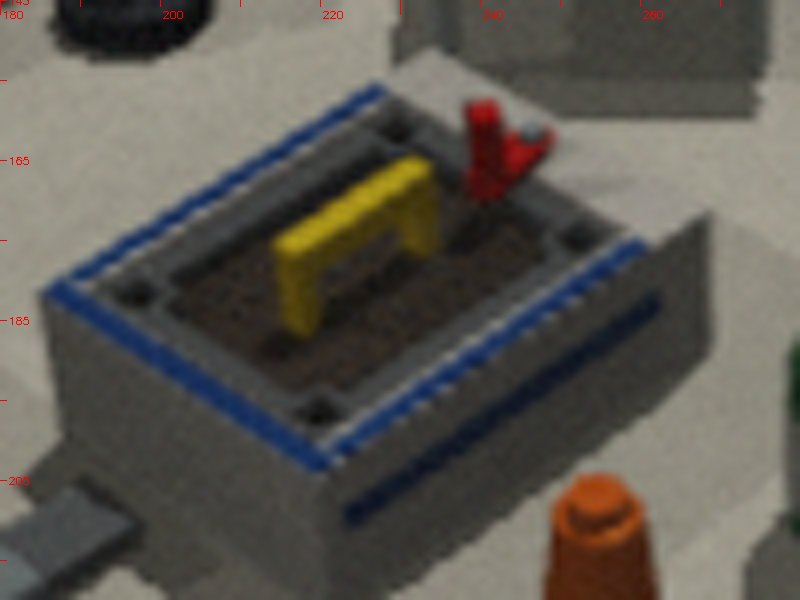

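View pics/d_box.png

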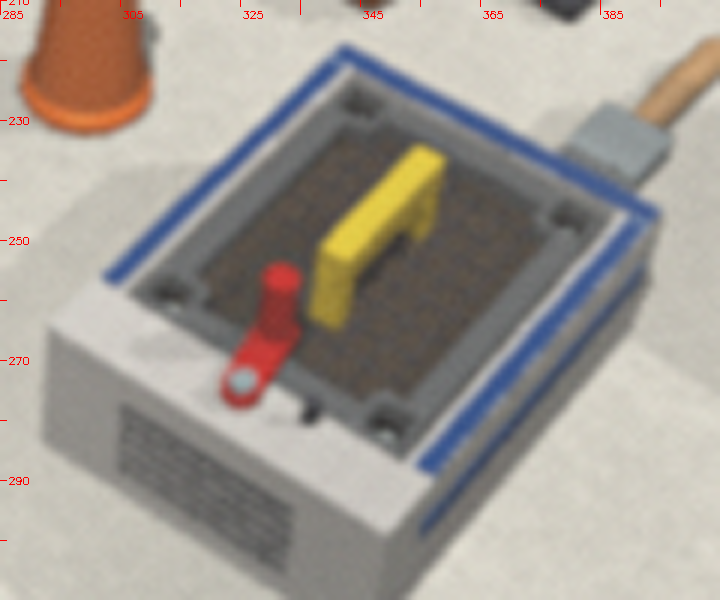

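View pics/s_st.png

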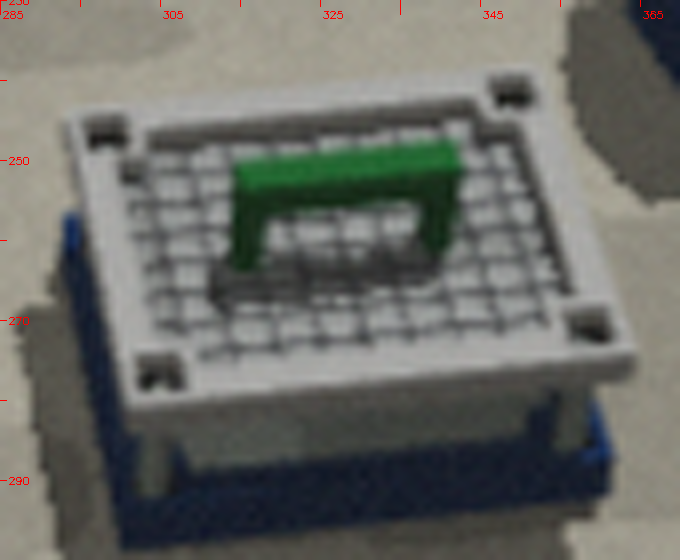

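View pics/d_st.png

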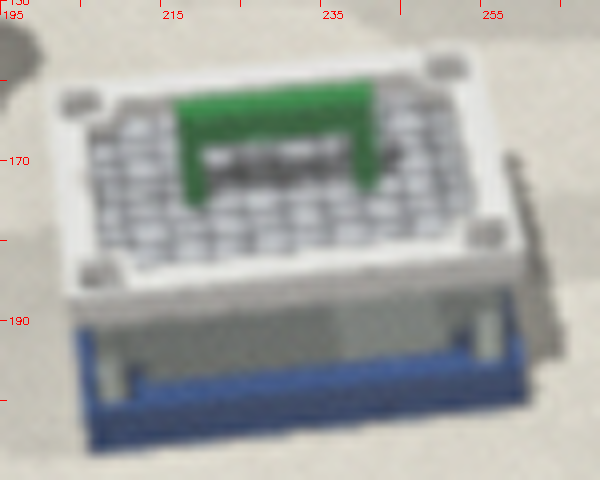

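Both crops agree with the description. The boxed screen has a grey frame under the red tab, and the white green-handled screen sits on the small blue stand. Next I'll fit planar poses from the socket pixels in both views.

```bash
cat >> h.py <<'E'
SX,SY=76.5,56.5
def fitpose(obsl,z,zfree=False):
    # obsl: list of (cam, 4 px); corner correspondence by nearest assignment
    L=np.array([[SX,SY],[SX,-SY],[-SX,-SY],[-SX,SY]])
    from scipy.optimize import linear_sum_assignment as lsa
    best=None
    c0=np.mean([atz(c,np.mean(p,0),z) for c,p in obsl],0)
    for y0 in np.arange(0,np.pi,.3):
        def res(q):
            a=q[2];M=np.array([[np.cos(a),-np.sin(a)],[np.sin(a),np.cos(a)]])
            W=np.c_[L@M.T+q[:2],np.full(4,z+(q[3] if zfree else 0))]
            o=[]
            for c,p in obsl:
                P=proj(c,W);D=np.linalg.norm(P[:,None]-np.array(p)[None],axis=2);i,j=lsa(D);o.append((P[i]-np.array(p)[j]).ravel())
            return np.concatenate(o)
        r=least_squares(res,[c0[0],c0[1],y0]+([0] if zfree else []))
        if best is None or r.cost<best.cost: best=r
    return best
E
python3 - <<'E'
from h import *
s=camview(capture("scene"));d=camview(capture("side"))
S=[(229.75,161),(196.9,181.25),(219.75,196.5),(252.5,174.4)];D=[(345.3,227.2),(380,246.2),(349.7,280.3),(313.3,258.7)]
S2=[(298.4,246.2),(349,241.5),(358.75,270.6),(305,276.5)];D2=[(205.2,162.9),(250.9,158.2),(255.9,179.1),(207.5,184)]
for n,a,b,z in(("box",S,D,80),("low",S2,D2,84)):
    for o in ([(s,a),(d,b)],[(s,a)],[(d,b)]):
        r=fitpose(o,z);print(n,r.x.round(3),r.cost.round(2))
    r=fitpose([(s,a),(d,b)],z,True);print(n,r.x.round(3),r.cost.round(2)); print(r.fun.round(1))
print("pivot",tri([(s,(246.9,161.6)),(d,(325,273.3))]))
print("knobtop",tri([(s,(240.2,158.1)),(d,(332,255.5))]))
print("hend near tab",tri([(s,(232.3,165.9)),(d,(340.8,251.7))]));print(tri([(s,(215.3,174.9)),(d,(356.3,235.8))]))
for n,z,a,b in(("bottle top",150,(287,178),(267,216)),("cone top",125,(255,207),(301,194)),("can top",100,(241,267),(303,155)),("mug top",90,(398,300),(180,142))):
    print(n,atz(s,a,z)[:2],atz(d,b,z)[:2])
E
```

```text
box [ 557.51  -211.014    3.244] 0.54
box [ 5.57810e+02 -2.09449e+02  1.00000e-01] 0.16
box [ 5.57499e+02 -2.11583e+02  1.04000e-01] 0.07
box [ 5.57683e+02 -2.10953e+02  1.02000e-01 -6.95000e-01] 0.43
[-0.2 -0.3  0.2  0.1 -0.3  0.  -0.6  0.  -0.3  0.2 -0.1  0.1 -0.3 -0.1
  0.  -0.1]
low [559.901 278.747   2.542] 2.1
low [559.904 280.604   2.542] 0.05
low [559.088 275.107   2.542] 0.03
low [559.628 278.638   2.542  -2.085] 1.14
[-0.5 -0.1 -0.6  0.2 -0.4 -0.2 -0.4  0.2 -0.5  0.1 -0.6 -0.2 -0.5  0.
 -0.6 -0.1]
pivot (array([ 452.08259312, -221.42575051,   89.63121724]), array([-0.51854242, -0.07324823, -0.37175822,  0.04091012]))
knobtop (array([ 484.55870771, -213.6847089 ,  125.89954361]), array([-0.11897813, -0.01917317, -0.0873609 ,  0.01114818]))
hend near tab (array([ 521.55829099, -213.45742831,  111.44895513]), array([-0.35425693, -0.06407772, -0.26811454,  0.03888307]))
(array([ 595.05711396, -208.08585639,  114.37560512]), array([ 0.30152241,  0.06691015,  0.24187226, -0.04382708]))
bottle top [456.77251442  -5.28065574] [449.42565803 -12.69003512]
cone top [604.60086999   9.57053948] [603.99295626   4.96042139]
can top [774.43215632 149.98866532] [776.91147006 155.6501801 ]
mug top [530.77393207 507.8133883 ] [534.7092803  513.28037708]
```

```bash
cat >> h.py <<'E'
def plan(xyz,jaw,q=None):
    """print dx,dy,dz cm & spin from present measured pose to xyz with jaw (tool y) world angle, mod pi"""
    o=sensors.get_obs();M=R.from_euler("xyz",o["tcp_rot"]).as_matrix()
    v=M.T@(np.array(xyz)-o["tool_pos"])/10
    cur=np.arctan2(M[1,1],M[0,1]); 
    d=(jaw-cur+np.pi/2)%np.pi-np.pi/2   # world ccw
    print("t",round(o["time"],2),"pos",o["tool_pos"].round(1),"jaw",round(cur,3),"tilt",M[:,0].round(3),"j",o["joint_positions"].round(2),"w",round(o["grip_width"],1),"F",o["contact_force"].round(1))
    print("rows d cm",v.round(2),"spin",round(-d,3), "(alt",round(-d+np.pi,3),round(-d-np.pi,3),")")
E
python3 - <<'E'
from h import *
M=R.from_euler("xyz",sensors.get_obs()["tcp_rot"]).as_matrix();print(M.round(3))
plan([484.6,-213.7,200],0.233+np.pi/2)
E
```

```text
[[-0.     0.331  0.943]
 [-0.     0.943 -0.331]
 [-1.    -0.    -0.   ]]
t 0.35 pos [173.9 495.3 226.6] jaw 1.233 tilt [-0. -0. -1.] j [ 1.09  0.34  1.52  0.    1.28 -0.15] w 91.7 F [-0.  -0.5 -0.5]
rows d cm [  2.67 -56.6   52.81] spin -0.571 (alt 2.571 -3.712 )
```

```bash
python3 - <<'E'
from h import *
plan([440,150,230],1.233-1.3);plan([484.6,-213.7,180],0.233+np.pi/2)
E
```

```text
t 0.35 pos [173.9 495.3 226.6] jaw 1.233 tilt [-0. -0. -1.] j [ 1.09  0.34  1.52  0.    1.28 -0.15] w 91.7 F [-0.  -0.5 -0.5]
rows d cm [ -0.34 -23.76  36.55] spin 1.3 (alt 4.442 -1.842 )
t 0.35 pos [173.9 495.3 226.6] jaw 1.233 tilt [-0. -0. -1.] j [ 1.09  0.34  1.52  0.    1.28 -0.15] w 91.7 F [-0.  -0.5 -0.5]
rows d cm [  4.67 -56.59  52.81] spin -0.571 (alt 2.571 -3.712 )
```

```bash
python3 -m crank '[{"dx":-0.3,"dy":-23.8,"dz":36.5,"spin":1.3},{"dx":-0.3,"dy":-23.8,"dz":36.5,"spin":1.3},{"dx":-0.3,"dy":-23.8,"dz":36.5,"spin":1.3},{"dx":-0.3,"dy":-23.8,"dz":36.5,"spin":1.3},{"dx":-0.3,"dy":-23.8,"dz":36.5,"spin":1.3},{"dx":-0.3,"dy":-23.8,"dz":36.5,"spin":1.3},{"dx":-0.3,"dy":-23.8,"dz":36.5,"spin":1.3},{"dx":-0.3,"dy":-23.8,"dz":36.5,"spin":1.3},{"dx":-0.3,"dy":-23.8,"dz":36.5,"spin":1.3},{"dx":-0.3,"dy":-23.8,"dz":36.5,"spin":1.3},{"dx":-0.3,"dy":-23.8,"dz":36.5,"spin":1.3}]' 27
python3 -c "
from h import *
plan([470,-205,200],0.233+np.pi/2)"
```

```text
time: 1.27
tool_pos: [441.9, 146.3, 229.9]
tcp_rot: [1.083, 1.569, -0.564]
contact_force: [0.6, -0.6, 0.7]
grip_width: 26.3
t 1.27 pos [441.9 146.3 229.9] jaw -0.076 tilt [ 0.002 -0.001 -1.   ] j [ 0.16  0.23  1.67 -0.    1.24  0.23] w 26.3 F [ 0.6 -0.6  0.7]
rows d cm [ 3.02  5.47 34.81] spin 1.261 (alt 4.403 -1.88 )
```

```bash
python3 -m crank '[{"dx":3,"dy":5.4,"dz":34.8,"spin":1.26},{"dx":3,"dy":5.4,"dz":34.8,"spin":1.26},{"dx":3,"dy":5.4,"dz":34.8,"spin":1.26},{"dx":3,"dy":5.4,"dz":34.8,"spin":1.26},{"dx":3,"dy":5.4,"dz":34.8,"spin":1.26},{"dx":3,"dy":5.4,"dz":34.8,"spin":1.26},{"dx":3,"dy":5.4,"dz":34.8,"spin":1.26},{"dx":3,"dy":5.4,"dz":34.8,"spin":1.26},{"dx":3,"dy":5.4,"dz":34.8,"spin":1.26},{"dx":3,"dy":5.4,"dz":34.8,"spin":1.26},{"dx":3,"dy":5.4,"dz":34.8,"spin":1.26},{"dx":3,"dy":5.4,"dz":34.8,"spin":1.26},{"dx":3,"dy":5.4,"dz":34.8,"spin":1.26}]'
python3 -c "
from h import *
plan([484.6,-213.7,99],0.233+np.pi/2)
cv2.imwrite('pics/w1.png',capture('wrist')['frame'])"
```

```text
time: 2.35
tool_pos: [470.0, -200.3, 199.8]
tcp_rot: [-1.73, 1.571, 1.66]
contact_force: [0.1, 1.1, 0.1]
grip_width: 24.6
t 2.35 pos [ 470.  -200.3  199.8] jaw -1.323 tilt [-0.  0. -1.] j [-0.55  0.34  1.61  0.    1.2   0.77] w 24.6 F [0.1 1.1 0.1]
rows d cm [10.08  1.66 -1.08] spin 0.015 (alt 3.157 -3.126 )
```

View pics/w1.png

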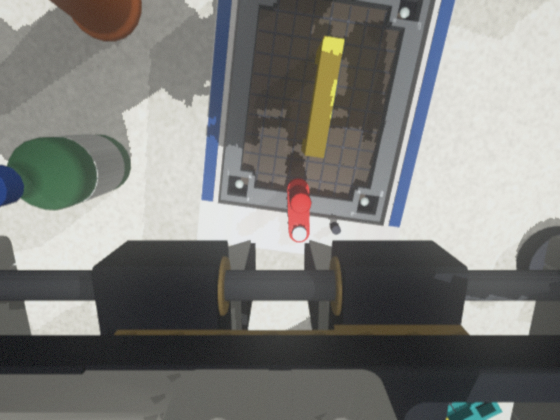

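The wrist picture shows the red knob's top at about (300,203), its pivot at (298,235), the yellow bar from (333,45) to (315,155), and three sockets. I'll check these against the fit.

```bash
python3 -c "
from h import *
o=sensors.get_obs();c=capture('wrist');w=camview(c,o)
crop(c,200,0,220,250,3,'w1c')
print(atz(w,(300,202),125),atz(w,(298.5,234),89))
print('pred knob',proj(w,[484.6,-213.7,125]),'piv',proj(w,[452,-221,89]))
for x,y in ((76.5,-56.5),(-76.5,56.5),(-76.5,-56.5)):
  a=.102;print(proj(w,[557.5+x*np.cos(a)-y*np.sin(a),-211+x*np.sin(a)+y*np.cos(a),80]))
"
```

```text
[ 485.95269731 -211.20486392  125.        ] [ 450.84471865 -221.58805781   89.        ]
pred knob [[302.83498158 204.58346253]] piv [[298.18692217 232.59758116]]
[[411.60513753  10.91601382]]
[[238.72673644 187.76867421]]
[[368.32333298 206.46798824]]
```

View pics/w1c.png

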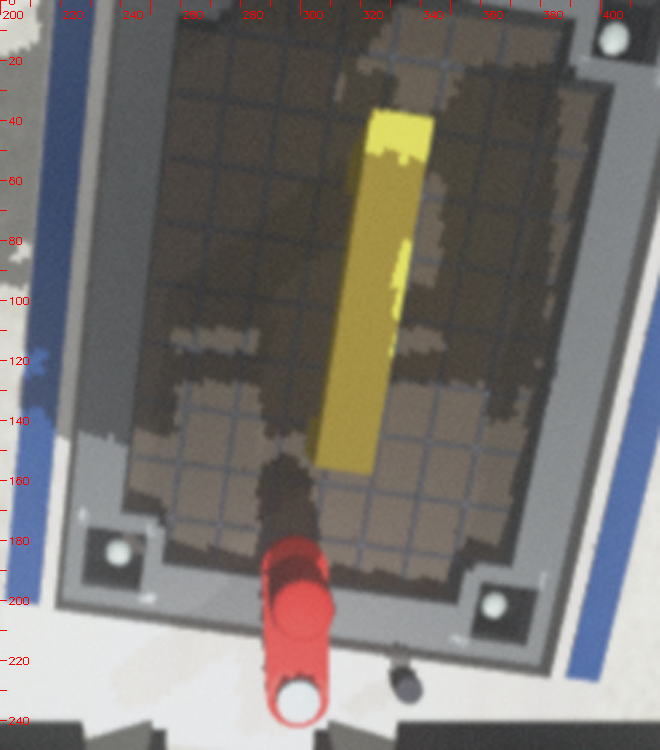

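```bash
python3 -c "
from h import *
plan([485.3,-212.5,99],0.25+np.pi/2)"
```

```text
t 2.45 pos [ 470.2 -200.2  199.9] jaw -1.323 tilt [ 0.  0. -1.] j [-0.55  0.34  1.61  0.    1.2   0.77] w 24.8 F [ 0.5  0.1 -0.6]
rows d cm [10.09  1.57 -1.16] spin -0.003 (alt 3.139 -3.144 )
```

```bash
python3 -m crank '[{"dx":3,"dy":1.57,"dz":-1.16},{"dx":5.5,"dy":1.57,"dz":-1.16},{"dx":7,"dy":1.57,"dz":-1.16},{"dx":7,"dy":1.57,"dz":-1.16}]' 27
python3 -c "
from h import *
plan([485.3,-212.5,99],0.25+np.pi/2)
cv2.imwrite('pics/w2.png',capture('wrist')['frame'])
c=capture('side');crop(c,285,190,100,80,8,'d2')"
```

```text
t 2.45 pos [ 470.2 -200.2  199.9] jaw -1.323 tilt [ 0.  0. -1.] j [-0.55  0.34  1.61  0.    1.2   0.77] w 24.8 F [ 0.5  0.1 -0.6]
rows d cm [10.09  1.57 -1.16] spin -0.003 (alt 3.139 -3.144 )invalid input at $[0]: expected keys dx, dy, dz, spin
```

View pics/w2.png

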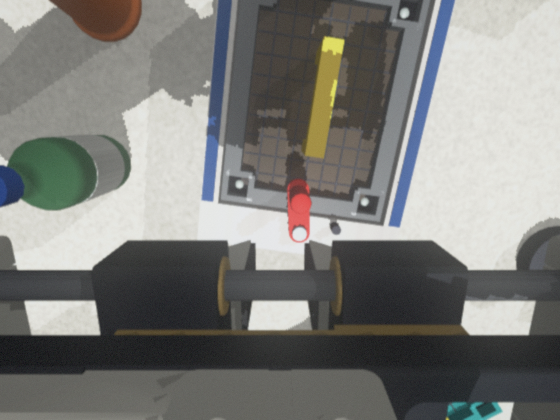

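View pics/d2.png

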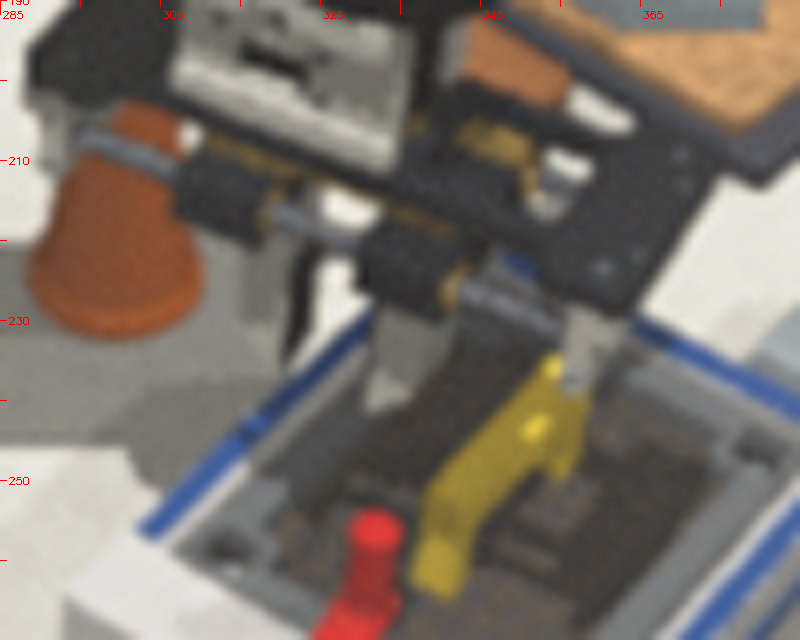

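The call was refused because every row needs all four keys, so nothing moved. I'll resend it.

```bash
python3 -m crank '[{"dx":3,"dy":1.57,"dz":-1.16,"spin":0},{"dx":5.5,"dy":1.57,"dz":-1.16,"spin":0},{"dx":7,"dy":1.57,"dz":-1.16,"spin":0},{"dx":7,"dy":1.57,"dz":-1.16,"spin":0}]' 27
python3 -c "
from h import *
cv2.imwrite('pics/w3.png',capture('wrist')['frame'])
c=capture('side');crop(c,285,210,100,80,8,'d3')
plan([485.3,-212.5,99],0.25+np.pi/2)"
```

```text
time: 2.88
tool_pos: [483.4, -212.0, 126.5]
tcp_rot: [-0.816, 1.564, 2.571]
contact_force: [-0.9, 0.0, -0.6]
grip_width: 24.9
t 2.98 pos [ 485.2 -213.1  129.9] jaw -1.326 tilt [-0.  0. -1.] j [-0.56  0.45  1.65  0.    1.04  0.77] w 25.0 F [1.3 0.7 0.3]
rows d cm [ 3.09 -0.06 -0.02] spin -0.005 (alt 3.137 -3.147 )
```

View pics/w3.png

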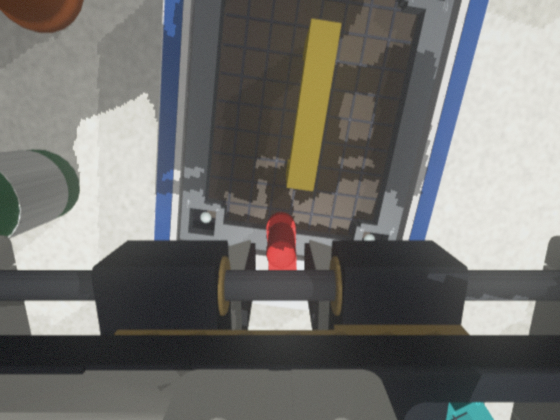

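View pics/d3.png

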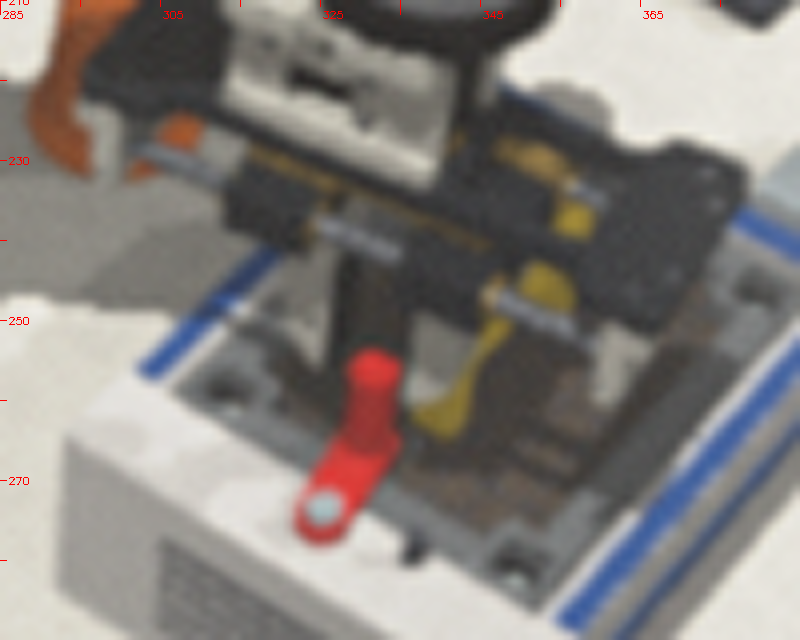

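The knob sits midway between the fingers (wrist column 282), so I'll descend around it.

```bash
python3 -m crank '[{"dx":1,"dy":0,"dz":0,"spin":0},{"dx":2,"dy":0,"dz":0,"spin":0},{"dx":3.0,"dy":0,"dz":0,"spin":0},{"dx":3.0,"dy":0,"dz":0,"spin":0},{"dx":3.0,"dy":0,"dz":0,"spin":0}]' 27
python3 - <<'E'
from h import *
plan([485.3,-212.5,99],0.25+np.pi/2)
o=sensors.get_obs();M=R.from_euler("xyz",o["tcp_rot"]).as_matrix();p=o["tool_pos"]
piv=np.array([451.5,-221.4]);r=34.5
for k in np.arange(1,15):
    a=0.255+k*.1
    if a>1.76:break
    t=np.array([*(piv+r*np.array([np.cos(a),np.sin(a)])),p[2]])
    print(k,round(a-.102,2),(M.T@(t-p)/10).round(2),"spin",-(a-.255))
E
```

```text
time: 3.4
tool_pos: [484.7, -213.2, 99.1]
tcp_rot: [-0.853, 1.569, 2.533]
contact_force: [0.8, -0.6, 0.3]
grip_width: 25.0
t 3.4 pos [ 484.7 -213.2   99.1] jaw -1.327 tilt [-0.001  0.001 -1.   ] j [-0.56  0.49  1.68  0.    0.97  0.77] w 25.0 F [ 0.8 -0.6  0.3]
rows d cm [ 0.01 -0.05 -0.07] spin -0.006 (alt 3.135 -3.148 )
1 0.25 [ 0.   -0.39 -0.01] spin -0.09999999999999998
2 0.35 [ 0.   -0.73  0.05] spin -0.2
3 0.45 [ 0.   -1.06  0.14] spin -0.30000000000000004
4 0.55 [ 0.   -1.38  0.26] spin -0.4
5 0.65 [ 0.   -1.69  0.41] spin -0.5
6 0.75 [ 0.   -1.98  0.6 ] spin -0.6000000000000001
7 0.85 [ 0.   -2.26  0.81] spin -0.7000000000000001
8 0.95 [ 0.   -2.51  1.05] spin -0.8000000000000002
9 1.05 [ 0.   -2.73  1.31] spin -0.9
10 1.15 [ 0.   -2.93  1.59] spin -0.9999999999999999
11 1.25 [ 0.01 -3.1   1.89] spin -1.1
12 1.35 [ 0.01 -3.23  2.21] spin -1.2000000000000002
13 1.45 [ 0.01 -3.34  2.54] spin -1.3000000000000003
14 1.55 [ 0.01 -3.41  2.87] spin -1.4000000000000004
```

```bash
python3 -m crank '[{"dx":0,"dy":-0.39,"dz":0,"spin":-0.1},{"dx":0,"dy":-0.73,"dz":0.05,"spin":-0.2},{"dx":0,"dy":-1.06,"dz":0.14,"spin":-0.3},{"dx":0,"dy":-1.38,"dz":0.26,"spin":-0.4},{"dx":0,"dy":-1.69,"dz":0.41,"spin":-0.5},{"dx":0,"dy":-1.98,"dz":0.6,"spin":-0.6},{"dx":0,"dy":-2.26,"dz":0.81,"spin":-0.7},{"dx":0,"dy":-2.51,"dz":1.05,"spin":-0.8},{"dx":0,"dy":-2.73,"dz":1.31,"spin":-0.9},{"dx":0,"dy":-2.93,"dz":1.59,"spin":-1.0},{"dx":0,"dy":-3.1,"dz":1.89,"spin":-1.1},{"dx":0,"dy":-3.23,"dz":2.21,"spin":-1.2},{"dx":0,"dy":-3.34,"dz":2.54,"spin":-1.3},{"dx":0,"dy":-3.41,"dz":2.87,"spin":-1.4},{"dx":0,"dy":-3.43,"dz":3.1,"spin":-1.45},{"dx":0,"dy":-3.43,"dz":3.1,"spin":-1.45}]' 27
python3 - <<'E'
from h import *
plan([557.5,-211,200],0.102+np.pi/2)
cv2.imwrite('pics/w4.png',capture('wrist')['frame'])
c=capture('side');crop(c,285,210,100,80,8,'d4')
E
```

```text
time: 4.73
tool_pos: [446.9, -187.7, 100.3]
tcp_rot: [1.201, 1.57, -0.245]
contact_force: [0.7, 0.1, -0.2]
grip_width: 25.2
t 4.73 pos [ 446.9 -187.7  100.3] jaw 0.125 tilt [ 0.001 -0.    -1.   ] j [-0.56  0.42  1.81  0.    0.92 -0.68] w 25.2 F [ 0.7  0.1 -0.2]
rows d cm [-9.96 10.69  3.69] spin -1.548 (alt 1.593 -4.69 )
```

View pics/d4.png

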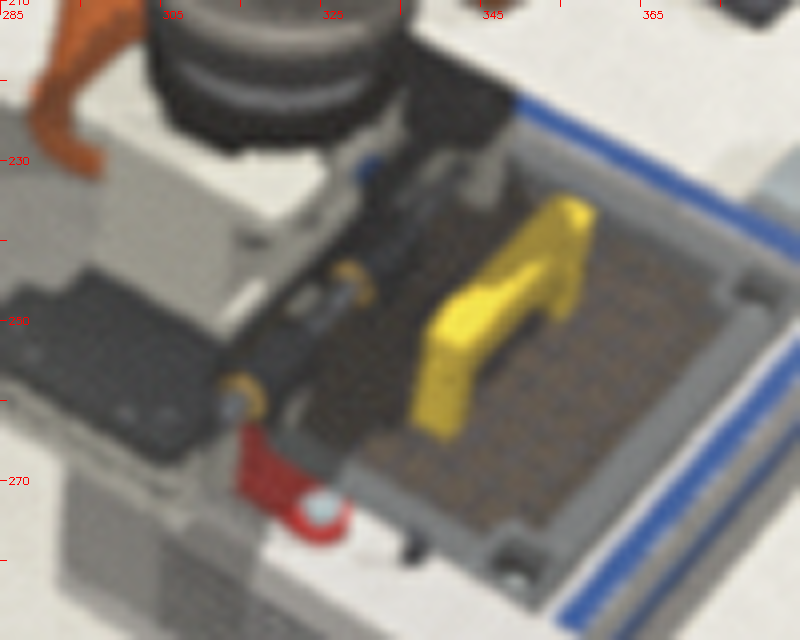

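The tab has swung well aside. I'll rise straight up off the knob, then go over the handle while spinning and opening.

```bash
python3 -m crank '[{"dx":-2,"dy":0,"dz":0,"spin":0},{"dx":-5,"dy":0,"dz":0,"spin":0},{"dx":-8,"dy":0,"dz":0,"spin":0},{"dx":-11,"dy":2,"dz":0.7,"spin":-0.12},{"dx":-12,"dy":4,"dz":1.4,"spin":-0.24},{"dx":-12,"dy":6,"dz":2.1,"spin":-0.36},{"dx":-12,"dy":8,"dz":2.8,"spin":-0.48},{"dx":-12,"dy":10.7,"dz":3.7,"spin":-0.6},{"dx":-12,"dy":10.7,"dz":3.7,"spin":-1.548},{"dx":-12,"dy":10.7,"dz":3.7,"spin":-1.548},{"dx":-12,"dy":10.7,"dz":3.7,"spin":-1.548},{"dx":-12,"dy":10.7,"dz":3.7,"spin":-1.548},{"dx":-12,"dy":10.7,"dz":3.7,"spin":-1.548},{"dx":-12,"dy":10.7,"dz":3.7,"spin":-1.548},{"dx":-12,"dy":10.7,"dz":3.7,"spin":-1.548},{"dx":-12,"dy":10.7,"dz":3.7,"spin":-1.548},{"dx":-12,"dy":10.7,"dz":3.7,"spin":-1.548}]' 27
python3 -m crank '[{"dx":0,"dy":0,"dz":0,"spin":0},{"dx":0,"dy":0,"dz":0,"spin":0},{"dx":0,"dy":0,"dz":0,"spin":0}]' 100
python3 - <<'E'
from h import *
plan([557.5,-211,200],0.102+np.pi/2)
c=capture('wrist');cv2.imwrite('pics/w5.png',c['frame'])
d=capture('side');crop(d,285,200,120,100,6,'d5')
E
```

```text
time: 6.25
tool_pos: [557.5, -211.2, 219.7]
tcp_rot: [2.774, 1.571, 2.876]
contact_force: [0.1, -0.2, 0.7]
grip_width: 24.6
time: 6.5
tool_pos: [557.5, -211.2, 219.7]
tcp_rot: [1.119, 1.571, 1.217]
contact_force: [0.5, 0.0, 0.1]
grip_width: 40.2
t 6.5 pos [ 557.5 -211.2  219.7] jaw 1.669 tilt [ 0.  0. -1.] j [-0.49  0.48  1.33  0.    1.33 -2.16] w 40.2 F [0.5 0.  0.1]
rows d cm [1.97 0.02 0.  ] spin -0.004 (alt 3.138 -3.145 )
```

View pics/w5.png

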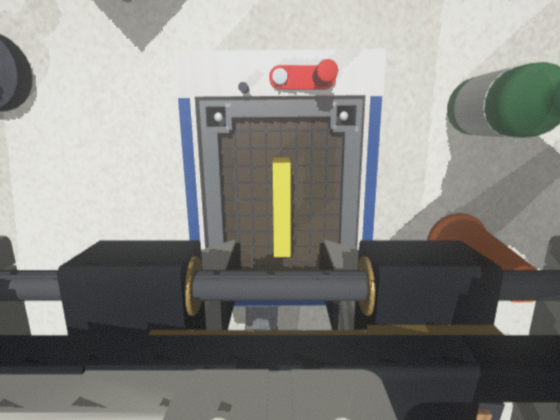

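View pics/d5.png

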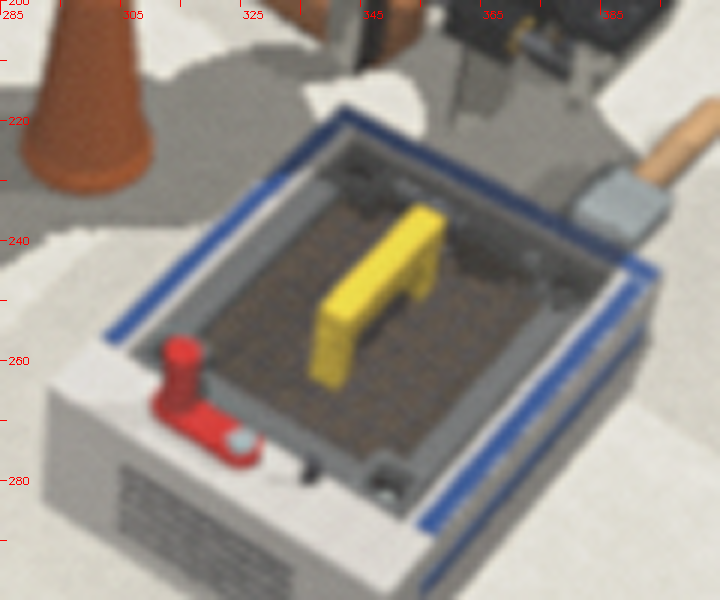

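The tab lies along the rim at about 1.5 rad, clear of the screen. The bar runs from (282,158) to (283,256) in the wrist picture, parallel to the fingers' midplane. I'll check its centre.

```bash
python3 - <<'E'
from h import *
o=sensors.get_obs();w=camview(capture('wrist'),o)
a=atz(w,(282,159.5),114);b=atz(w,(283,257),114);print(a,b,np.linalg.norm(a-b),(a+b)/2,np.arctan2(*(b-a)[1::-1]))
print(proj(w,o["tool_pos"]))
for u in((218,117),(344,116)):print(atz(w,u,80))
a=.102
for x,y in ((-76.5,56.5),(-76.5,-56.5)):print(557.5+x*np.cos(a)-y*np.sin(a),-211+x*np.sin(a)+y*np.cos(a))
p=atz(w,(280,76),89);k=atz(w,(327,70),125);print(p,k,np.arctan2(*(k-p)[1::-1])-.102)
E
```

```text
[ 516.85650719 -213.03764341  114.        ] [ 599.30771942 -203.8146591   114.        ] 82.96544966531765 [ 558.0821133  -208.42615125  114.        ] 0.11139681703358907
[[279.02853748 260.0749805 ]]
[ 489.36226368 -271.37455658   80.        ]
[ 477.7145811  -162.74463525   80.        ]
475.64459593928865 -162.5831349005569
487.15062024947446 -274.99581836898676
[ 452.14350995 -221.05958894   89.        ] [ 449.57646409 -187.7403673   125.        ] 1.545688421145917
```

```bash
python3 -m crank '[{"dx":3,"dy":0.15,"dz":0,"spin":0},{"dx":6,"dy":0.15,"dz":0,"spin":0},{"dx":9,"dy":0.15,"dz":0,"spin":0},{"dx":11,"dy":0.15,"dz":0,"spin":0},{"dx":12.2,"dy":0.15,"dz":0,"spin":0},{"dx":12.9,"dy":0.15,"dz":0,"spin":0},{"dx":13.2,"dy":0.15,"dz":0,"spin":0},{"dx":13.2,"dy":0.15,"dz":0,"spin":0},{"dx":13.2,"dy":0.15,"dz":0,"spin":0}]' 60
python3 -m crank '[{"dx":0,"dy":0,"dz":0,"spin":0},{"dx":0,"dy":0,"dz":0,"spin":0},{"dx":0,"dy":0,"dz":0,"spin":0},{"dx":0,"dy":0,"dz":0,"spin":0},{"dx":0,"dy":0,"dz":0,"spin":0},{"dx":0,"dy":0,"dz":0,"spin":0},{"dx":0,"dy":0,"dz":0,"spin":0},{"dx":0,"dy":0,"dz":0,"spin":0}]' 0
python3 - <<'E'
from h import *
plan([557.5,-211,87],0.102+np.pi/2)
E
```

```text
time: 7.4
tool_pos: [557.9, -210.0, 88.6]
tcp_rot: [-0.555, 1.569, -0.455]
contact_force: [-1.0, -1.0, -0.3]
grip_width: 55.0
time: 8.07
tool_pos: [557.3, -209.7, 87.7]
tcp_rot: [0.458, 1.571, 0.558]
contact_force: [-0.2, 0.4, 0.6]
grip_width: 13.6
t 8.07 pos [ 557.3 -209.7   87.7] jaw 1.671 tilt [ 0.  0. -1.] j [-0.49  0.6   1.5   0.    1.04 -2.16] w 13.6 F [-0.2  0.4  0.6]
rows d cm [ 0.07 -0.13  0.  ] spin -0.002 (alt 3.14 -3.143 )
```

```bash
python3 -m crank '[{"dx":-0.3,"dy":0,"dz":0,"spin":0},{"dx":-0.8,"dy":0,"dz":0,"spin":0},{"dx":-1.5,"dy":0,"dz":0,"spin":0},{"dx":-2.5,"dy":0,"dz":0,"spin":0},{"dx":-3.5,"dy":0,"dz":0,"spin":0},{"dx":-4,"dy":0,"dz":0,"spin":0},{"dx":-4,"dy":0,"dz":0,"spin":0},{"dx":-4,"dy":0,"dz":0,"spin":0}]' 0
python3 - <<'E'
from h import *
o=sensors.get_obs();print(o["moment"])
plan([557.5,-211,265],0.102+np.pi/2)
c=capture('side');crop(c,275,180,130,110,6,'d6')
E
```

```text
time: 8.73
tool_pos: [557.5, -209.8, 128.3]
tcp_rot: [-0.502, 1.57, -0.402]
contact_force: [-0.3, -0.4, -4.6]
grip_width: 13.9
[0.06571833 0.04008108 0.02101055]
t 8.73 pos [ 557.5 -209.8  128.3] jaw 1.671 tilt [ 0.001 -0.    -1.   ] j [-0.49  0.56  1.46  0.    1.12 -2.16] w 13.9 F [-0.3 -0.4 -4.6]
rows d cm [-13.67  -0.13   0.  ] spin -0.002 (alt 3.14 -3.143 )
```

View pics/d6.png

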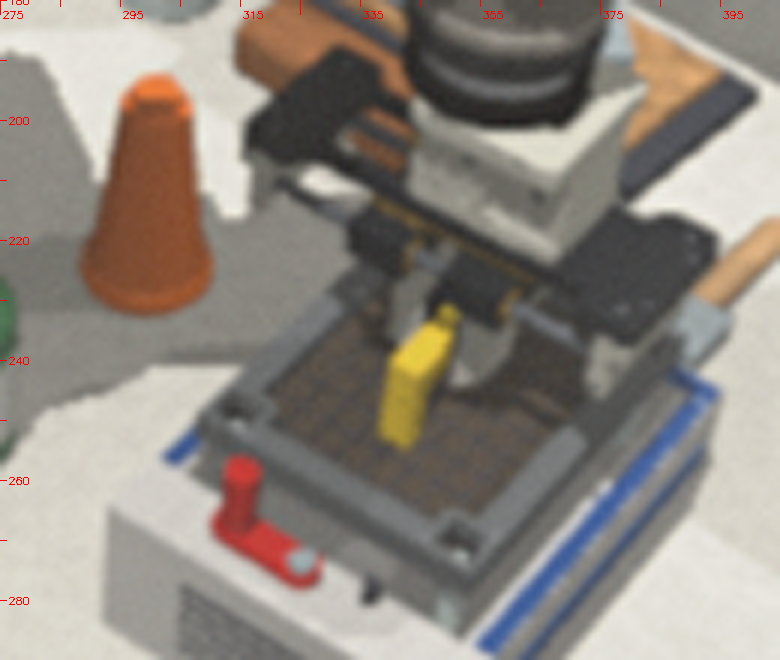

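The screen is rising level and free, at about 4.6 N. I'll keep lifting.

```bash
python3 -m crank '[{"dx":-1,"dy":0,"dz":0,"spin":0},{"dx":-2.5,"dy":0,"dz":0,"spin":0},{"dx":-4.5,"dy":0,"dz":0,"spin":0},{"dx":-6.5,"dy":0,"dz":0,"spin":0},{"dx":-8.5,"dy":0,"dz":0,"spin":0},{"dx":-10.5,"dy":0,"dz":0,"spin":0},{"dx":-12.3,"dy":0,"dz":0,"spin":0},{"dx":-13.3,"dy":0,"dz":0,"spin":0},{"dx":-13.7,"dy":0,"dz":0,"spin":0},{"dx":-13.7,"dy":0,"dz":0,"spin":0}]' 0
python3 - <<'E'
from h import *
plan([558,20,265],0.971+.35)
plan([560,278.7,265],0.971)
E
```

```text
time: 9.62
tool_pos: [557.5, -209.8, 265.3]
tcp_rot: [-0.482, 1.57, -0.381]
contact_force: [1.1, 0.6, -5.9]
grip_width: 13.8
t 9.62 pos [ 557.5 -209.8  265.3] jaw 1.671 tilt [ 0.001 -0.    -1.   ] j [-0.49  0.45  1.25  0.    1.44 -2.16] w 13.8 F [ 1.1  0.6 -5.9]
rows d cm [2.000e-02 2.286e+01 2.350e+00] spin 0.35 (alt 3.492 -2.792 )
t 9.62 pos [ 557.5 -209.8  265.3] jaw 1.671 tilt [ 0.001 -0.    -1.   ] j [-0.49  0.45  1.25  0.    1.44 -2.16] w 13.8 F [ 1.1  0.6 -5.9]
rows d cm [1.000e-02 4.858e+01 5.140e+00] spin 0.7 (alt 3.842 -2.442 )
```

```bash
python3 -m crank '[{"dx":0,"dy":1,"dz":0.1,"spin":0.015},{"dx":0,"dy":2.5,"dz":0.26,"spin":0.035},{"dx":0,"dy":5,"dz":0.53,"spin":0.07},{"dx":0,"dy":8,"dz":0.85,"spin":0.115},{"dx":0,"dy":11,"dz":1.16,"spin":0.16},{"dx":0,"dy":14,"dz":1.48,"spin":0.2},{"dx":0,"dy":17,"dz":1.8,"spin":0.245},{"dx":0,"dy":20,"dz":2.1,"spin":0.29},{"dx":0,"dy":23,"dz":2.4,"spin":0.33},{"dx":0,"dy":26,"dz":2.75,"spin":0.375},{"dx":0,"dy":29,"dz":3.07,"spin":0.42},{"dx":0,"dy":32,"dz":3.4,"spin":0.46},{"dx":0,"dy":35,"dz":3.7,"spin":0.505},{"dx":0,"dy":38,"dz":4.0,"spin":0.55},{"dx":0,"dy":41,"dz":4.3,"spin":0.59},{"dx":0,"dy":44,"dz":4.65,"spin":0.635},{"dx":0,"dy":46.5,"dz":4.9,"spin":0.67},{"dx":0,"dy":48,"dz":5.08,"spin":0.69},{"dx":0,"dy":48.6,"dz":5.14,"spin":0.7},{"dx":0,"dy":48.6,"dz":5.14,"spin":0.7}]' 0
python3 -m crank '[{"dx":0,"dy":0,"dz":0,"spin":0},{"dx":0,"dy":0,"dz":0,"spin":0}]' 0
python3 - <<'E'
from h import *
plan([560,278.7,230],0.971)
c=capture('side');crop(c,185,80,100,130,6,'d7');print(sensors.get_obs()['tool_pos'])
c=capture('scene');crop(c,275,165,110,125,6,'s7')
E
```

```text
time: 11.28
tool_pos: [559.1, 280.0, 263.0]
tcp_rot: [-2.269, 1.568, -2.866]
contact_force: [-0.6, 0.3, -5.0]
grip_width: 13.4
time: 11.45
tool_pos: [559.9, 277.6, 264.2]
tcp_rot: [-1.727, 1.57, -2.328]
contact_force: [-0.1, 0.1, -5.3]
grip_width: 13.8
t 11.45 pos [559.9 277.6 264.2] jaw 0.97 tilt [-0.001 -0.001 -1.   ] j [ 0.34  0.51  1.16 -0.    1.48 -0.63] w 13.8 F [-0.1  0.1 -5.3]
rows d cm [ 3.42  0.1  -0.05] spin -0.001 (alt 3.141 -3.142 )
[560.02710251 277.58592094 264.53701954]
```

View pics/d7.png

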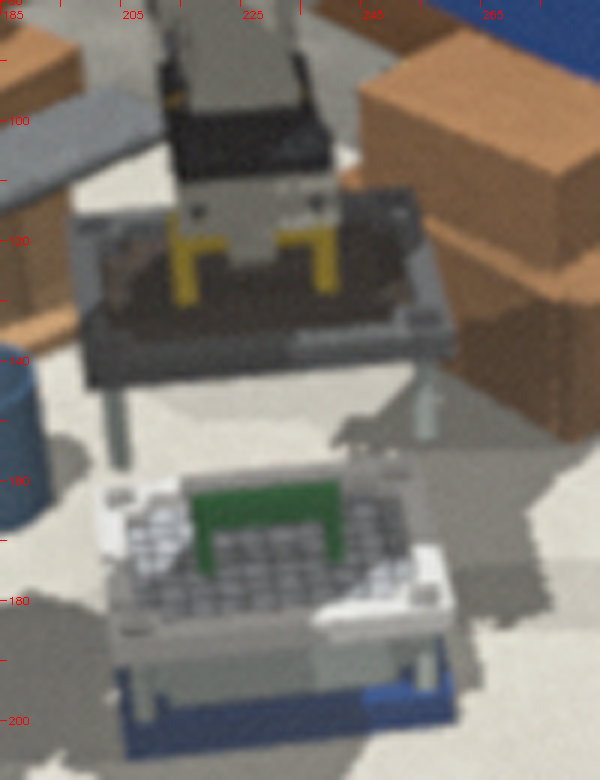

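View pics/s7.png

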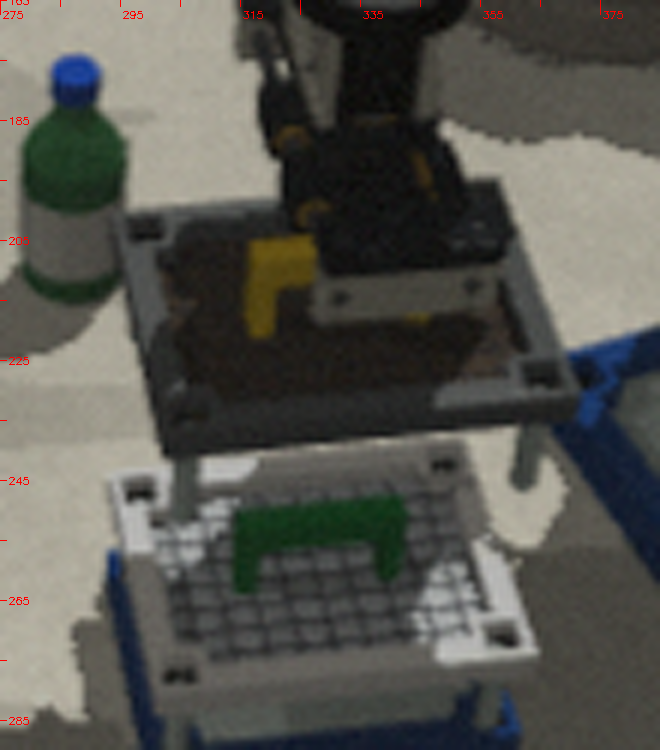

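The held screen hangs level and parallel over the white one. I'll lower until the tips are about 20 mm above the sockets and measure the relative offset there.

```bash
python3 -m crank '[{"dx":1,"dy":0.1,"dz":0,"spin":0},{"dx":2.5,"dy":0.1,"dz":0,"spin":0},{"dx":4.5,"dy":0.1,"dz":0,"spin":0},{"dx":6,"dy":0.1,"dz":0,"spin":0},{"dx":7.3,"dy":0.1,"dz":0,"spin":0},{"dx":8,"dy":0.1,"dz":0,"spin":0},{"dx":8,"dy":0.1,"dz":0,"spin":0},{"dx":8,"dy":0.1,"dz":0,"spin":0},{"dx":8,"dy":0.1,"dz":0,"spin":0}]' 0
python3 - <<'E'
from h import *
plan([560,278.7,152],0.971)
c=capture('side');crop(c,190,115,80,85,8,'d8')
c=capture('scene');crop(c,285,205,90,85,8,'s8')
E
```

```text
time: 12.3
tool_pos: [561.0, 279.8, 185.7]
tcp_rot: [0.977, 1.569, 0.377]
contact_force: [0.0, 0.2, -4.5]
grip_width: 13.9
t 12.3 pos [561.  279.8 185.7] jaw 0.971 tilt [ 0.002  0.001 -1.   ] j [ 0.34  0.56  1.29  0.    1.29 -0.63] w 13.9 F [ 0.   0.2 -4.5]
rows d cm [ 3.37 -0.16 -0.02] spin -0.0 (alt 3.141 -3.142 )
```

View pics/d8.png

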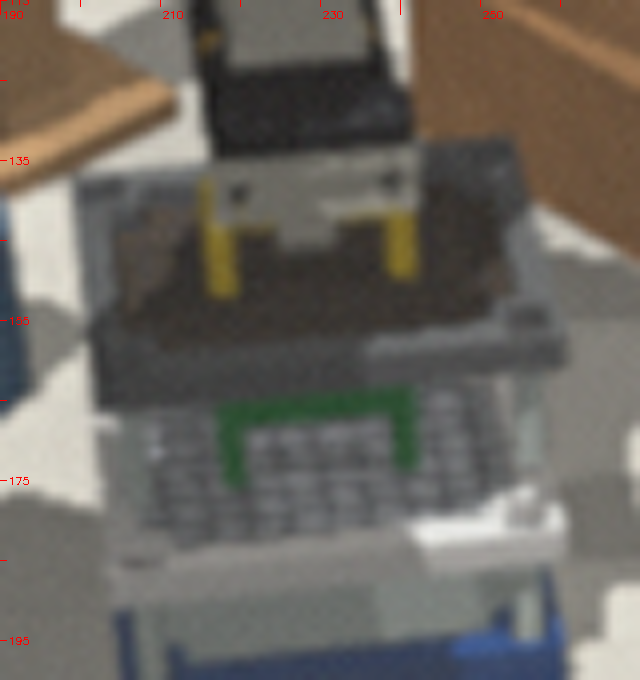

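View pics/s8.png

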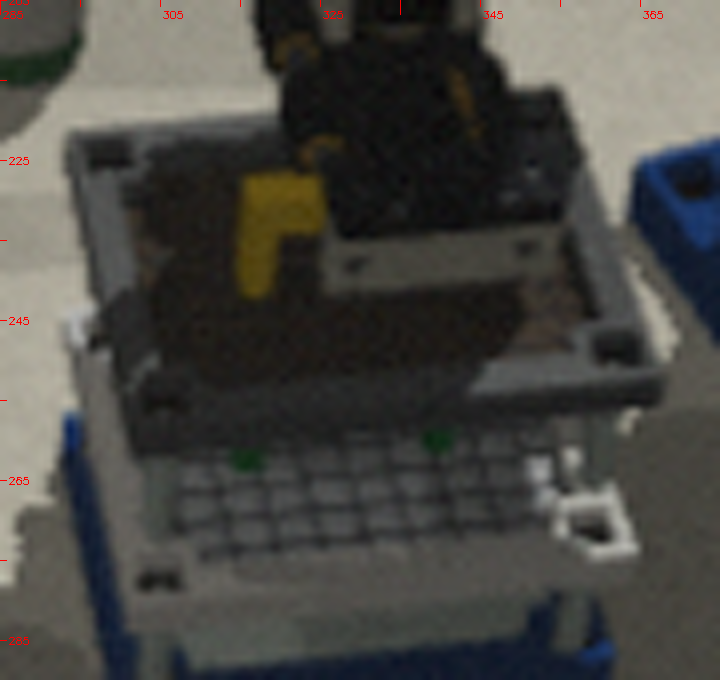

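```bash
cat > m8.py <<'E'
from h import *
s=camview(capture("scene"));d=camview(capture("side"))
H=[(s,(298.5,224.4)),(s,(361.9,248.4)),(s,(305.6,254.6)),(d,(255.6,154.75)),(d,(202.9,138.5))]
Lo=[(s,(305,277.25)),(s,(359.4,270.6)),(d,(255.6,178.5)),(d,(207.5,185.25)),(s,(298.4,246.2)),(s,(349,241.5)),(d,(205.2,162.9)),(d,(250.9,158.2))]
L=np.array([[SX,SY],[SX,-SY],[-SX,-SY],[-SX,SY]])
def res(q,obs,z):
    a=q[2];M=np.array([[np.cos(a),-np.sin(a)],[np.sin(a),np.cos(a)]]);W=np.c_[L@M.T+q[:2],np.full(4,z)]
    o=[]
    for c,p in obs:
        e=proj(c,W)-p;o.append(e[np.argmin(np.linalg.norm(e,axis=1))])
    return np.concatenate(o)
o=sensors.get_obs();print(o["tool_pos"])
for n,ob,z in(("held",H,178),("low",Lo,84)):
  for sel in("both",s,d):
    oo=[x for x in ob if sel=="both" or x[0] is sel]
    r=least_squares(res,[560,279,-.6],args=(oo,z));print(n,"both" if sel=="both" else("s" if sel is s else "d"),r.x.round(2),r.fun.round(1))
E
python3 m8.py
```

```text
[560.74663774 279.91944522 185.59950657]
held both [562.46 278.59  -0.59] [-0.3 -0.3 -0.1 -0.1 -0.1 -0.4 -0.2 -0.9 -0.5 -0.5]
held s [562.83 279.59  -0.59] [-0.2 -0.   0.1  0.1  0.1 -0.1]
held d [560.8  275.09  -0.61] [ 0.  0. -0. -0.]
low both [559.78 279.17  -0.59] [-0.1 -1.1 -0.9 -0.4 -0.3 -0.2 -0.5 -1.7 -0.5  0.  -0.5 -0.6 -0.8 -0.7
 -0.8 -0.7]
low s [560.12 281.47  -0.59] [ 0.4 -0.5 -0.4  0.2  0.   0.5  0.  -0.1]
low d [558.32 274.59  -0.59] [ 0.4  0.6  0.1 -0.8 -0.3  0.2 -0.2  0.1]
```

Relative to the lower screen, the held one is about (+2.5, −0.6) mm off once the camera biases are cancelled. I'll correct that and come down to about 6 mm above the sockets.

```bash
python3 -m crank '[{"dx":0.4,"dy":-0.08,"dz":-0.22,"spin":0},{"dx":0.9,"dy":-0.08,"dz":-0.22,"spin":0},{"dx":1.3,"dy":-0.08,"dz":-0.22,"spin":0},{"dx":1.5,"dy":-0.08,"dz":-0.22,"spin":0},{"dx":1.5,"dy":-0.08,"dz":-0.22,"spin":0},{"dx":1.5,"dy":-0.08,"dz":-0.22,"spin":0},{"dx":1.5,"dy":-0.08,"dz":-0.22,"spin":0}]' 0
python3 - <<'E'
from h import *
plan([558.5,280.5,152],0.971)
c=capture('side');crop(c,195,120,70,75,10,'d9')
c=capture('scene');crop(c,288,225,80,60,10,'s9')
cv2.imwrite('pics/w9.png',capture('wrist')['frame'])
E
```

```text
time: 13.08
tool_pos: [558.3, 280.4, 169.8]
tcp_rot: [1.147, 1.57, 0.547]
contact_force: [0.2, 0.4, -4.4]
grip_width: 13.8
t 13.08 pos [558.3 280.4 169.8] jaw 0.971 tilt [ 0.  0. -1.] j [ 0.34  0.57  1.31  0.    1.26 -0.63] w 13.8 F [ 0.2  0.4 -4.4]
rows d cm [1.78 0.02 0.01] spin -0.0 (alt 3.142 -3.142 )
```

View pics/d9.png

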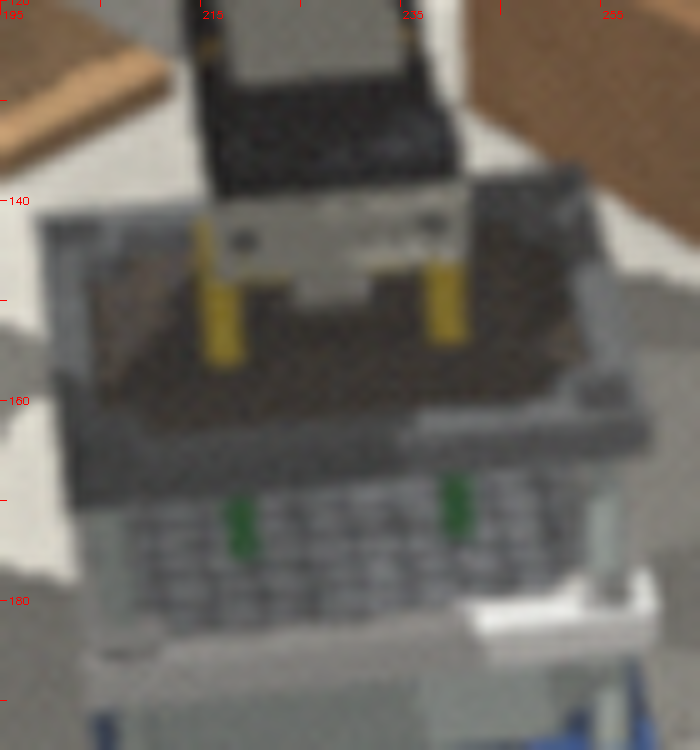

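View pics/s9.png

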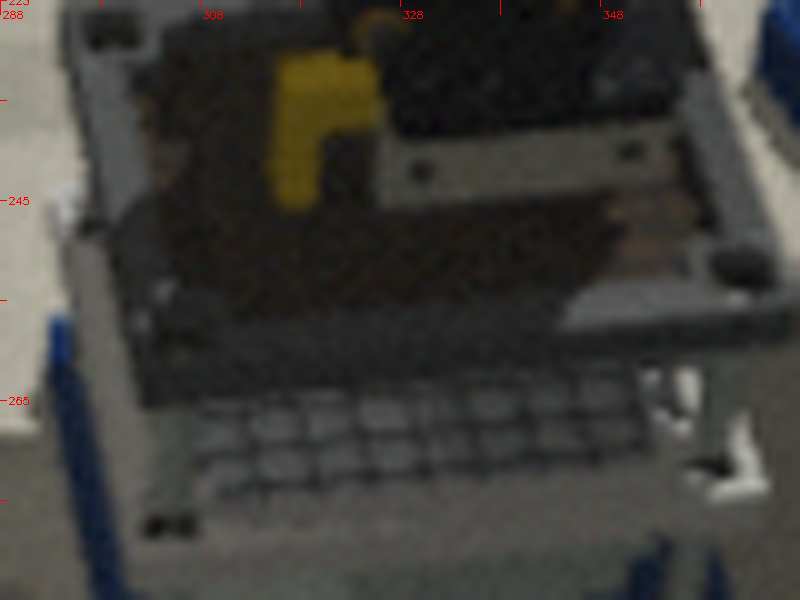

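View pics/w9.png

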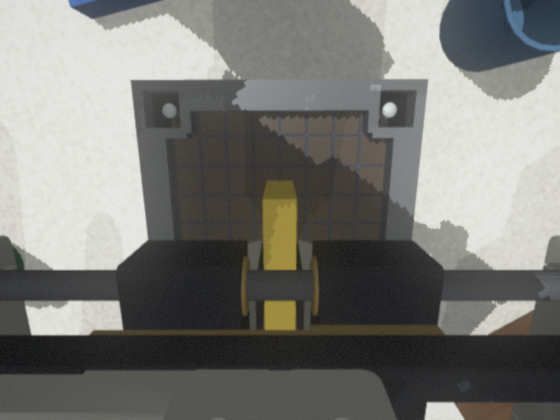

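All four posts line up with their sockets by column. I'll start the insertion slowly and watch the force.

```bash
python3 -m crank '[{"dx":0.2,"dy":0,"dz":0,"spin":0},{"dx":0.4,"dy":0,"dz":0,"spin":0},{"dx":0.55,"dy":0,"dz":0,"spin":0},{"dx":0.7,"dy":0,"dz":0,"spin":0},{"dx":0.8,"dy":0,"dz":0,"spin":0},{"dx":0.8,"dy":0,"dz":0,"spin":0}]' 0
python3 - <<'E'
from h import *
plan([558.5,280.5,152],0.971);print(sensors.get_obs()["moment"].round(2))
c=capture('side');crop(c,195,120,70,75,10,'d10')
c=capture('scene');crop(c,288,225,80,60,10,'s10')
E
```

```text
time: 13.73
tool_pos: [558.0, 280.3, 161.3]
tcp_rot: [-2.371, 1.57, -2.97]
contact_force: [-0.4, -0.5, -4.2]
grip_width: 14.0
t 13.73 pos [558.  280.3 161.3] jaw 0.971 tilt [-0.001 -0.    -1.   ] j [ 0.34  0.58  1.33  0.    1.24 -0.63] w 14.0 F [-0.4 -0.5 -4.2]
rows d cm [0.93 0.04 0.03] spin 0.0 (alt 3.142 -3.142 )
[ 0.04  0.04 -0.05]
```

View pics/d10.png

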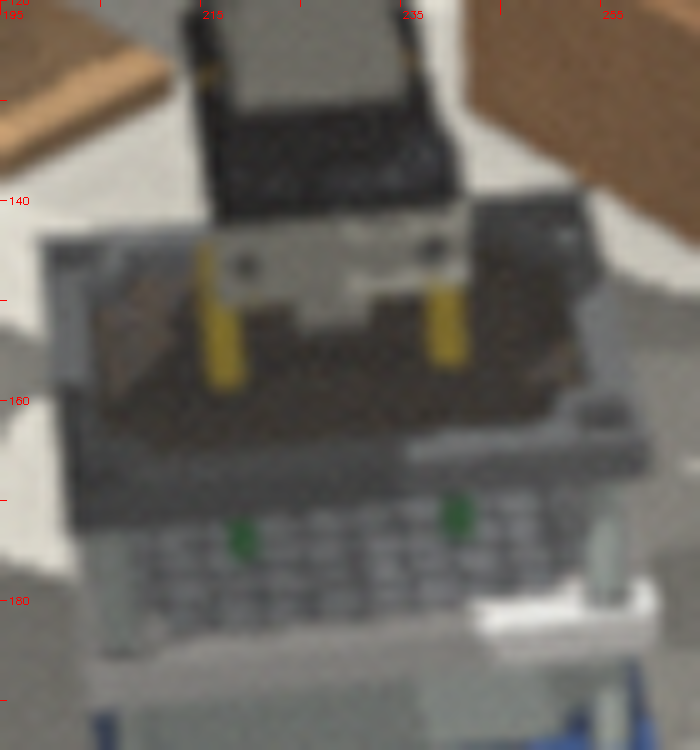

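View pics/s10.png

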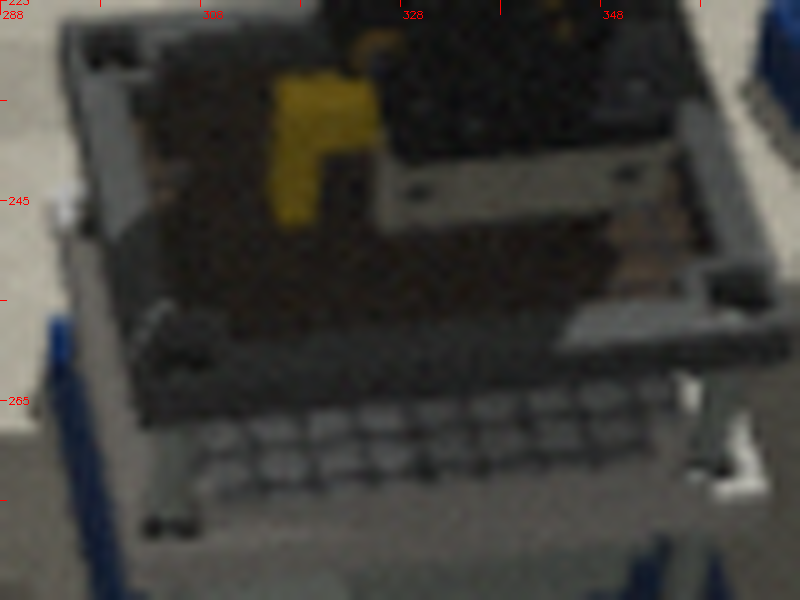

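No contact yet at TCP z 161.3, with the tips about level with the socket mouths. I'll continue in small steps.

```bash
python3 -m crank '[{"dx":0.1,"dy":0,"dz":0,"spin":0},{"dx":0.2,"dy":0,"dz":0,"spin":0},{"dx":0.3,"dy":0,"dz":0,"spin":0},{"dx":0.3,"dy":0,"dz":0,"spin":0}]' 0
python3 -c "
from h import *
plan([558.5,280.5,152],0.971);print(sensors.get_obs()['moment'].round(2))"
python3 -m crank '[{"dx":0.1,"dy":0,"dz":0,"spin":0},{"dx":0.2,"dy":0,"dz":0,"spin":0},{"dx":0.3,"dy":0,"dz":0,"spin":0},{"dx":0.3,"dy":0,"dz":0,"spin":0}]' 0
python3 -c "
from h import *
plan([558.5,280.5,152],0.971);print(sensors.get_obs()['moment'].round(2))"
```

```text
time: 14.17
tool_pos: [558.0, 280.3, 158.5]
tcp_rot: [-2.342, 1.57, -2.942]
contact_force: [-0.1, -0.7, -5.0]
grip_width: 13.8
t 14.17 pos [558.  280.3 158.5] jaw 0.971 tilt [-0. -0. -1.] j [ 0.34  0.58  1.33  0.    1.23 -0.63] w 13.8 F [-0.1 -0.7 -5. ]
rows d cm [0.65 0.04 0.03] spin -0.0 (alt 3.142 -3.142 )
[0.02 0.   0.  ]
time: 14.5
tool_pos: [558.0, 280.3, 155.4]
tcp_rot: [-2.315, 1.57, -2.915]
contact_force: [-0.3, 0.3, -5.4]
grip_width: 13.9
t 14.5 pos [558.  280.3 155.4] jaw 0.971 tilt [-0. -0. -1.] j [ 0.34  0.58  1.33  0.    1.23 -0.63] w 13.9 F [-0.3  0.3 -5.4]
rows d cm [0.34 0.04 0.03] spin -0.0 (alt 3.142 -3.142 )
[0.   0.08 0.  ]
```

```bash
python3 -m crank '[{"dx":0.1,"dy":0,"dz":0,"spin":0},{"dx":0.2,"dy":0,"dz":0,"spin":0},{"dx":0.25,"dy":0,"dz":0,"spin":0},{"dx":0.3,"dy":0,"dz":0,"spin":0},{"dx":0.3,"dy":0,"dz":0,"spin":0}]' 0
python3 -c "
from h import *
plan([558.5,280.5,152],0.971);print(sensors.get_obs()['moment'].round(2))
c=capture('side');crop(c,195,120,70,75,10,'d11')
c=capture('scene');crop(c,288,225,80,60,10,'s11')"
```

```text
time: 14.92
tool_pos: [558.4, 280.5, 153.4]
tcp_rot: [1.056, 1.57, 0.456]
contact_force: [-0.8, 0.2, -0.7]
grip_width: 13.5
t 14.92 pos [558.4 280.5 153.4] jaw 0.971 tilt [ 0.001  0.    -1.   ] j [ 0.34  0.58  1.34  0.    1.22 -0.63] w 13.5 F [-0.8  0.2 -0.7]
rows d cm [0.14 0.01 0.01] spin -0.0 (alt 3.142 -3.142 )
[-0.09  0.19  0.03]
```

View pics/d11.png

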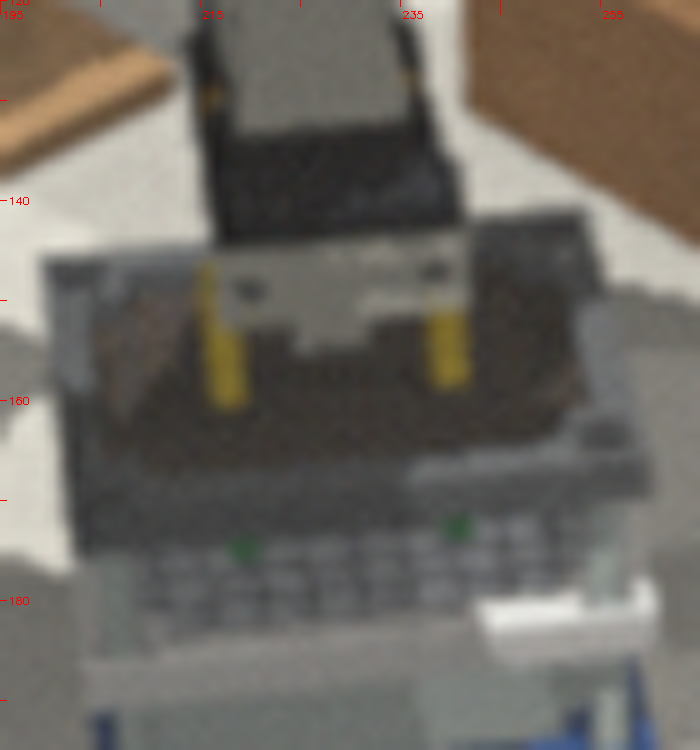

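View pics/s11.png

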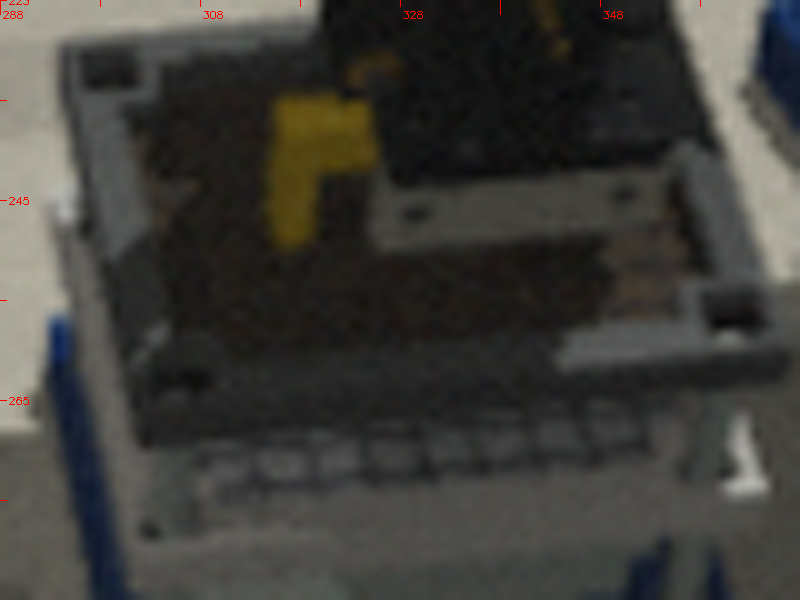

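Contact: the load has come off at TCP z 153.4, where home should be about 152. I'll press lightly to tell the floor from a snag.

```bash
python3 -m crank '[{"dx":0.05,"dy":0,"dz":0,"spin":0},{"dx":0.1,"dy":0,"dz":0,"spin":0},{"dx":0.1,"dy":0,"dz":0,"spin":0}]' 0
python3 -c "
from h import *
plan([558.5,280.5,152],0.971);print(sensors.get_obs()['moment'].round(2))"
```

```text
time: 15.27
tool_pos: [558.5, 280.6, 153.1]
tcp_rot: [0.99, 1.569, 0.391]
contact_force: [-3.0, -1.0, 5.1]
grip_width: 13.6
t 15.27 pos [558.5 280.6 153.1] jaw 0.971 tilt [ 0.002  0.001 -1.   ] j [ 0.34  0.58  1.34  0.    1.22 -0.63] w 13.6 F [-3.  -1.   5.1]
rows d cm [ 0.11 -0.01  0.  ] spin 0.0 (alt 3.142 -3.142 )
[-0.21  0.48  0.  ]
```

Contact is stiff at z≈153, within about 1 mm of the expected home height, so the posts are on the socket floors. I'll relax the preload and open partway.

```bash
python3 -m crank '[{"dx":-0.07,"dy":0,"dz":0,"spin":0},{"dx":-0.07,"dy":0,"dz":0,"spin":0},{"dx":-0.07,"dy":0,"dz":0,"spin":0}]' 0
python3 -m crank '[{"dx":0,"dy":0,"dz":0,"spin":0},{"dx":0,"dy":0,"dz":0,"spin":0},{"dx":0,"dy":0,"dz":0,"spin":0},{"dx":0,"dy":0,"dz":0,"spin":0},{"dx":0,"dy":0,"dz":0,"spin":0},{"dx":0,"dy":0,"dz":0,"spin":0}]' 50
python3 -c "
from h import *
plan([558.5,280.5,152],0.971)
c=capture('side');crop(c,195,120,70,75,10,'d12')
c=capture('scene');crop(c,288,225,80,60,10,'s12')"
```

```text
time: 15.52
tool_pos: [558.4, 280.5, 153.2]
tcp_rot: [1.035, 1.569, 0.435]
contact_force: [-1.4, 0.0, 5.9]
grip_width: 13.9
time: 16.02
tool_pos: [558.1, 280.3, 152.2]
tcp_rot: [-2.27, 1.571, -2.87]
contact_force: [-0.1, 0.1, 0.2]
grip_width: 45.0
t 16.02 pos [558.1 280.3 152.2] jaw 0.971 tilt [-0. -0. -1.] j [ 0.34  0.59  1.34  0.    1.22 -0.63] w 45.0 F [-0.1  0.1  0.2]
rows d cm [0.02 0.03 0.02] spin -0.0 (alt 3.142 -3.142 )
```

View pics/d12.png

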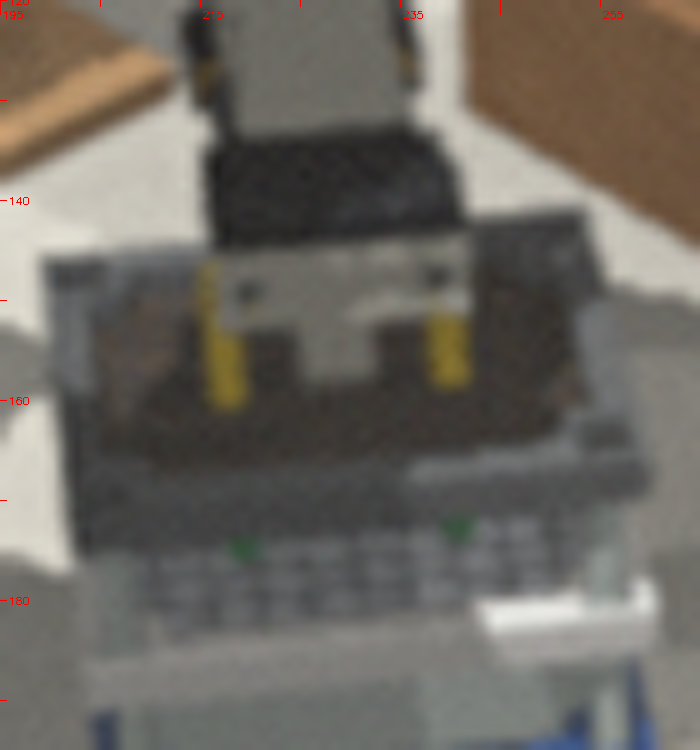

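View pics/s12.png

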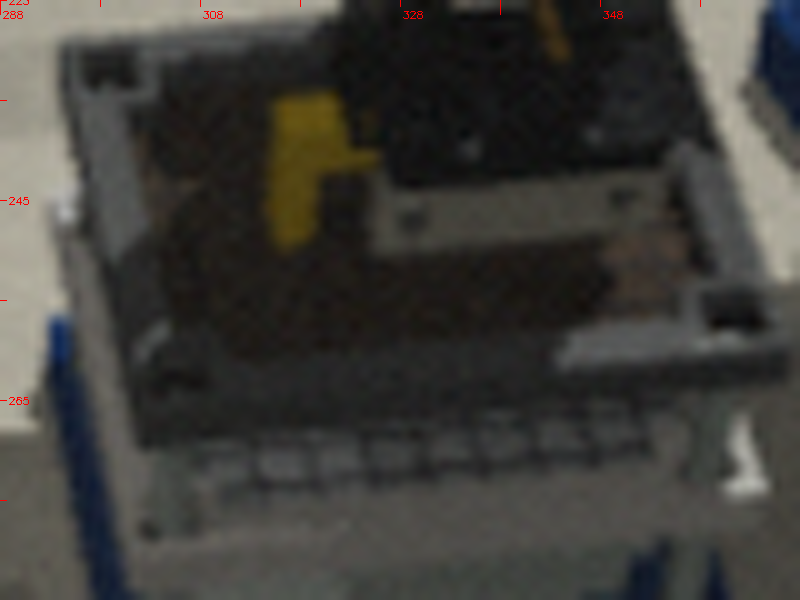

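The screen did not move on release. I'll rise straight up, then back off so the cameras can see the stack.

```bash
python3 -m crank '[{"dx":-0.5,"dy":0,"dz":0,"spin":0},{"dx":-1.5,"dy":0,"dz":0,"spin":0},{"dx":-3,"dy":0,"dz":0,"spin":0},{"dx":-5,"dy":0,"dz":0,"spin":0},{"dx":-8,"dy":0,"dz":0,"spin":0},{"dx":-11,"dy":0,"dz":0,"spin":0},{"dx":-13,"dy":0,"dz":-3,"spin":0},{"dx":-13,"dy":0,"dz":-7,"spin":0},{"dx":-13,"dy":0,"dz":-11,"spin":0},{"dx":-13,"dy":0,"dz":-13,"spin":0},{"dx":-13,"dy":0,"dz":-13,"spin":0},{"dx":-13,"dy":0,"dz":-13,"spin":0}]' 50
python3 -c "
from h import *
plan([558.5,280.5,152],0.971)
c=capture('side');crop(c,190,125,80,80,8,'d13');cv2.imwrite('pics/dd13.png',c['frame'])
c=capture('scene');crop(c,285,220,85,80,8,'s13');cv2.imwrite('pics/ss13.png',c['frame'])
cv2.imwrite('pics/w13.png',capture('wrist')['frame'])"
```

```text
time: 17.12
tool_pos: [450.3, 354.4, 283.9]
tcp_rot: [0.993, 1.569, 0.395]
contact_force: [0.7, -1.2, 0.0]
grip_width: 45.8
t 17.12 pos [450.3 354.4 283.9] jaw 0.973 tilt [ 0.002  0.001 -1.   ] j [ 0.53  0.4   1.29 -0.    1.46 -0.44] w 45.8 F [ 0.7 -1.2  0. ]
rows d cm [13.2  -0.05 13.08] spin 0.002 (alt 3.144 -3.139 )
```

View pics/d13.png

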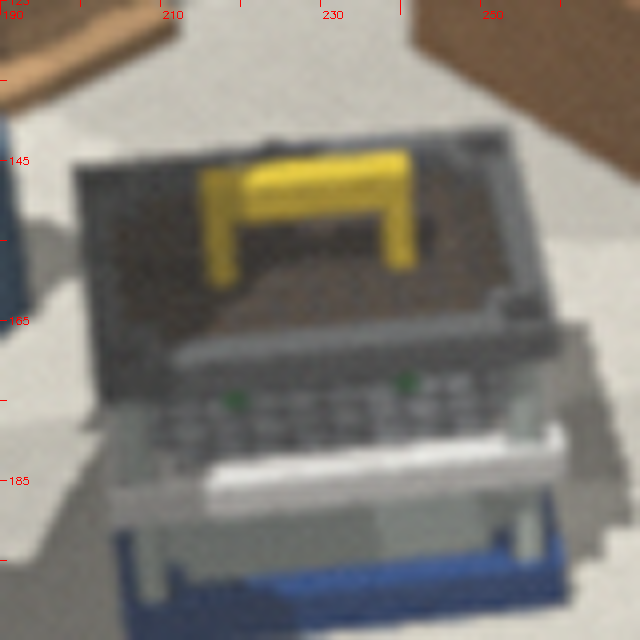

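View pics/s13.png

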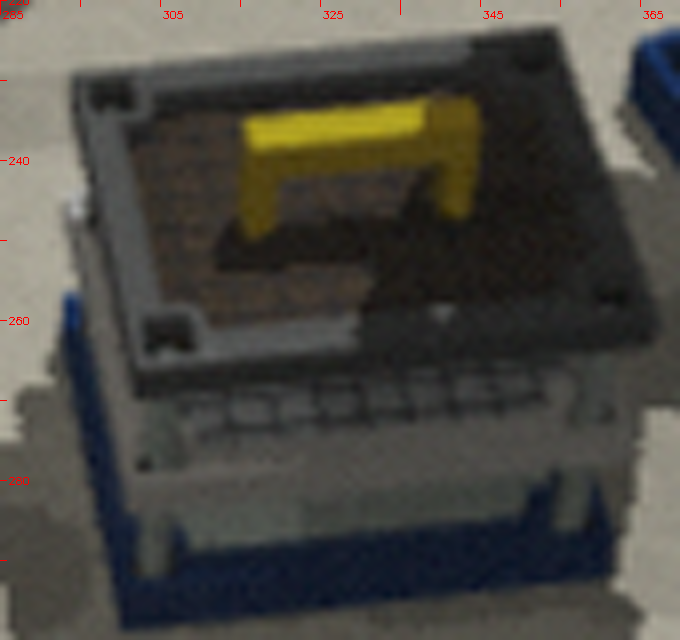

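View pics/w13.png

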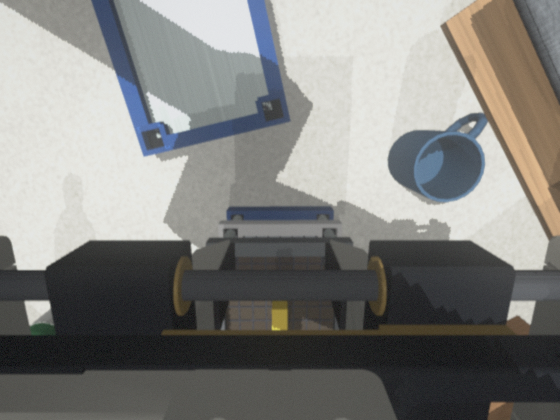

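View pics/ss13.png

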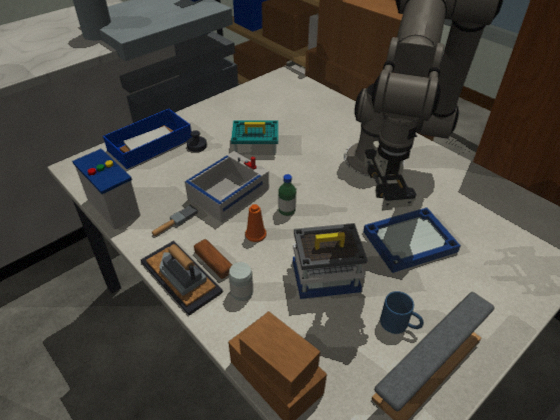

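```bash
python3 - <<'E'
from h import *
s=camview(capture("scene"));d=camview(capture("side"))
H=[(s,(299,231.9)),(s,(351.3,226.5)),(s,(361.3,257.2)),(s,(306,261.9)),(d,(250.6,142.9)),(d,(255,163.5))]
L=np.array([[SX,SY],[SX,-SY],[-SX,-SY],[-SX,SY]])
def pts(q,z):
    a=q[2];M=np.array([[np.cos(a),-np.sin(a)],[np.sin(a),np.cos(a)]]);return np.c_[L@M.T+q[:2],z]
def res(q,ob,z):
    W=pts(q,np.full(4,z+(q[3] if len(q)>3 else 0))+ (L@q[4:6] if len(q)>5 else 0));o=[]
    for c,p in ob:
        e=proj(c,W)-p;o.append(e[np.argmin(np.linalg.norm(e,axis=1))])
    return np.concatenate(o)
for n,ob,x0 in(("s",H[:4],[558,280,-.6]),("both z",H,[558,280,-.6,0]),("tilt",H,[558,280,-.6,0,0,0])):
    r=least_squares(res,x0,args=(ob,144));print(n,r.x.round(4),r.fun.round(1))
# low front edge etc. predicted stack projections
for z in(144,84,128,68): print(z,proj(s,pts([558.8,280.3,-.6],np.full(4,z))).round(1).tolist(),proj(d,pts([558.8,280.3,-.6],np.full(4,z))).round(1).tolist())
# handle centre of yellow
print(tri([(s,(285+360/8,220+125/8)),(d,(190+305/8,125+178/8))]))
E
```

```text
s [559.1661 279.9509  -0.6043] [ 0.2  0.   0.   0.6 -0.  -0.6 -0.1  0.1]
both z [ 5.595200e+02  2.793638e+02 -6.075000e-01 -2.169000e-01] [-0.  -0.  -0.1  0.7 -0.3 -0.6 -0.4 -0.  -0.7 -0.1 -0.4 -0.1]
tilt [ 5.597120e+02  2.795252e+02 -6.091000e-01  9.350000e-02 -6.500000e-03
 -1.260000e-02] [-0.  -0.1 -0.1  0.4 -0.4 -0.5 -0.5  0.3 -0.7  0.2 -0.4 -0.3]
144 [[306.2, 262.1], [299.3, 232.0], [351.4, 227.1], [361.5, 256.5]] [[249.4, 142.7], [254.3, 163.2], [204.6, 168.1], [202.3, 147.1]]
84 [[305.3, 276.1], [298.6, 246.1], [349.2, 241.1], [358.9, 270.5]] [[249.9, 157.6], [254.7, 178.4], [206.4, 183.4], [204.1, 162.1]]
128 [[305.9, 265.9], [299.1, 235.9], [350.8, 230.9], [360.8, 260.3]] [[249.5, 146.7], [254.4, 167.3], [205.1, 172.3], [202.8, 151.1]]
68 [[305.0, 279.6], [298.4, 249.7], [348.6, 244.8], [358.2, 274.1]] [[250.0, 161.5], [254.8, 182.3], [206.9, 187.3], [204.5, 165.9]]
(array([558.64205499, 277.17262045, 175.099205  ]), array([-0.32207967,  0.0266168 , -0.36264172, -0.03207171]))
```

The fit puts the upper screen's frame top at 143.8 mm (144 is home), level and 0.9 mm from the lower screen's scene estimate. Contact came about 1 mm early, though, so I'll confirm the height with a light touch of closed fingers on the bar's top, where home is z = 178.

```bash
python3 -m crank '[{"dx":0,"dy":0,"dz":3,"spin":0},{"dx":0,"dy":0,"dz":7,"spin":0},{"dx":0,"dy":0,"dz":11,"spin":0},{"dx":0,"dy":0,"dz":13,"spin":0},{"dx":3,"dy":0,"dz":13,"spin":0},{"dx":6,"dy":0,"dz":13,"spin":0},{"dx":8.5,"dy":0,"dz":13,"spin":0},{"dx":9.8,"dy":0,"dz":13,"spin":0},{"dx":9.8,"dy":0,"dz":13,"spin":0},{"dx":9.8,"dy":0,"dz":13,"spin":0},{"dx":9.8,"dy":0,"dz":13,"spin":0}]' 0
python3 -m crank '[{"dx":0.2,"dy":0,"dz":0,"spin":0},{"dx":0.4,"dy":0,"dz":0,"spin":0},{"dx":0.5,"dy":0,"dz":0,"spin":0},{"dx":0.5,"dy":0,"dz":0,"spin":0}]' 0
python3 -m crank '[{"dx":0.05,"dy":0,"dz":0,"spin":0},{"dx":0.1,"dy":0,"dz":0,"spin":0},{"dx":0.1,"dy":0,"dz":0,"spin":0}]' 0
```

```text
time: 18.28
tool_pos: [558.9, 280.0, 185.1]
tcp_rot: [0.975, 1.57, 0.374]
contact_force: [0.6, -0.6, -0.2]
grip_width: 0.2
time: 18.62
tool_pos: [558.3, 280.4, 179.7]
tcp_rot: [0.929, 1.57, 0.329]
contact_force: [0.5, 0.1, 0.1]
grip_width: 0.2
time: 18.87
tool_pos: [558.4, 280.6, 179.5]
tcp_rot: [0.971, 1.569, 0.371]
contact_force: [-0.9, -0.5, 5.0]
grip_width: 0.6
```

```bash
python3 -m crank '[{"dx":0.05,"dy":0,"dz":0,"spin":0},{"dx":0.1,"dy":0,"dz":0,"spin":0},{"dx":0.1,"dy":0,"dz":0,"spin":0}]' 0
python3 -m crank '[{"dx":-0.1,"dy":0,"dz":0,"spin":0},{"dx":-0.3,"dy":0,"dz":0,"spin":0},{"dx":-2,"dy":0,"dz":0,"spin":0},{"dx":-5,"dy":0,"dz":0,"spin":0},{"dx":-8,"dy":0,"dz":0,"spin":0},{"dx":-10,"dy":0,"dz":-3,"spin":0},{"dx":-10,"dy":0,"dz":-7,"spin":0},{"dx":-10,"dy":0,"dz":-11,"spin":0},{"dx":-10,"dy":0,"dz":-15,"spin":0},{"dx":-10,"dy":0,"dz":-18,"spin":0},{"dx":-10,"dy":0,"dz":-18,"spin":0},{"dx":-10,"dy":0,"dz":-18,"spin":0}]' 0
python3 -c "
from h import *
plan([558.5,280.5,179],0.971)
cv2.imwrite('pics/w14.png',capture('wrist')['frame'])
c=capture('side');crop(c,190,125,80,80,8,'d14')
c=capture('scene');crop(c,285,220,85,80,8,'s14')"
```

```text
time: 19.12
tool_pos: [558.6, 280.6, 179.3]
tcp_rot: [0.961, 1.568, 0.361]
contact_force: [-2.0, -0.3, 9.3]
grip_width: 0.4
time: 20.12
tool_pos: [408.4, 382.8, 277.6]
tcp_rot: [0.398, 1.571, -0.199]
contact_force: [0.9, -0.8, 0.2]
grip_width: 0.4
t 20.12 pos [408.4 382.8 277.6] jaw 0.974 tilt [ 0. -0. -1.] j [ 0.62  0.37  1.34 -0.    1.43 -0.36] w 0.4 F [ 0.9 -0.8  0.2]
rows d cm [ 9.86 -0.03 18.17] spin 0.003 (alt 3.145 -3.138 )
```

View pics/w14.png

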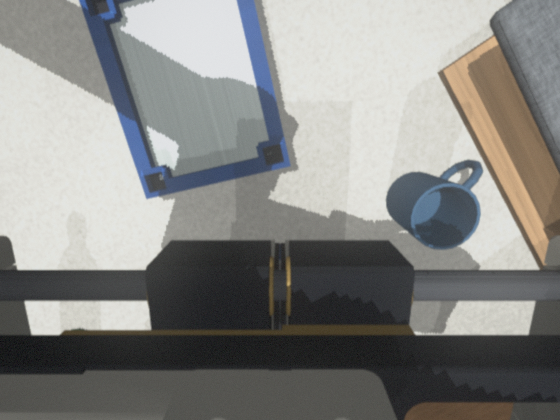

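View pics/d14.png

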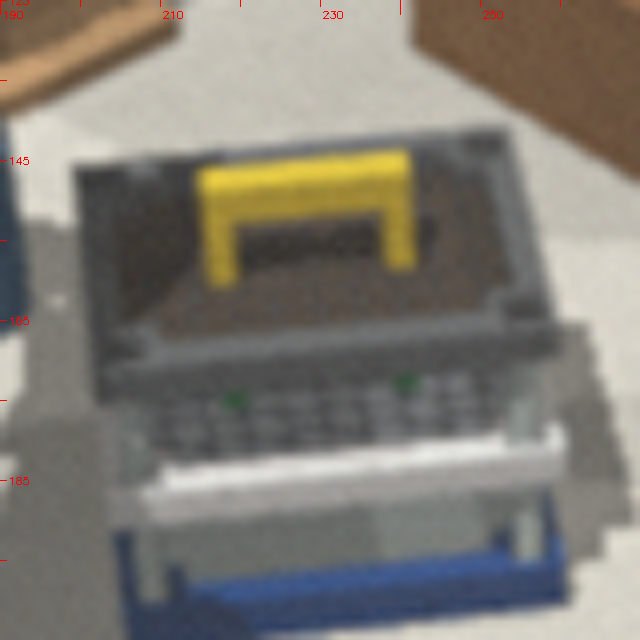

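The stack did not move under 9 N, but the touch reads z 179.4, 1.4 mm above nominal. I'll touch bare table as a zero check, after locating a clear spot.

```bash
python3 - <<'E'
from h import *
s=camview(capture("scene"))
for n,u in(("tray c",(411,240)),("tray l",(364,237)),("tray t",(430,211)),("bottle",(287,212))):print(n,atz(s,u,10))
print(proj(s,[[430,130,0],[450,110,0]]))
plan([430,125,150],0.971)
E
```

```text
tray c [255.61290652 364.89829712  10.        ]
tray l [357.59790687 255.94642885  10.        ]
tray t [ 97.12198471 326.39461794  10.        ]
bottle [463.33043365   5.06480695  10.        ]
[[320.03016561 229.01325934]
 [311.46235614 228.67473259]]
t 20.32 pos [410.6 381.3 277.1] jaw 0.969 tilt [-0. -0. -1.] j [ 0.61  0.38  1.33 -0.    1.43 -0.36] w 0.3 F [ 0.  -0.8 -0.4]
rows d cm [ 12.72 -20.03  16.09] spin -0.002 (alt 3.14 -3.143 )
```

```bash
python3 -m crank '[{"dx":0,"dy":-4,"dz":3.2,"spin":0},{"dx":0,"dy":-8,"dz":6.4,"spin":0},{"dx":0,"dy":-12,"dz":9.6,"spin":0},{"dx":0,"dy":-16,"dz":12.8,"spin":0},{"dx":0,"dy":-20,"dz":16.1,"spin":0},{"dx":3,"dy":-20,"dz":16.1,"spin":0},{"dx":6,"dy":-20,"dz":16.1,"spin":0},{"dx":9,"dy":-20,"dz":16.1,"spin":0},{"dx":12,"dy":-20,"dz":16.1,"spin":0},{"dx":15,"dy":-20,"dz":16.1,"spin":0},{"dx":18,"dy":-20,"dz":16.1,"spin":0},{"dx":21,"dy":-20,"dz":16.1,"spin":0},{"dx":24,"dy":-20,"dz":16.1,"spin":0},{"dx":26,"dy":-20,"dz":16.1,"spin":0},{"dx":27,"dy":-20,"dz":16.1,"spin":0},{"dx":27,"dy":-20,"dz":16.1,"spin":0},{"dx":27,"dy":-20,"dz":16.1,"spin":0}]' 0
```

```text
time: 21.73
tool_pos: [429.8, 125.3, 7.0]
tcp_rot: [-2.455, 1.57, -3.056]
contact_force: [0.6, 0.3, 1.1]
grip_width: 0.5
```

```bash
python3 -m crank '[{"dx":0.2,"dy":0,"dz":0,"spin":0},{"dx":0.4,"dy":0,"dz":0,"spin":0},{"dx":0.5,"dy":0,"dz":0,"spin":0},{"dx":0.5,"dy":0,"dz":0,"spin":0}]' 0;python3 -m crank '[{"dx":0.05,"dy":0,"dz":0,"spin":0},{"dx":0.1,"dy":0,"dz":0,"spin":0},{"dx":0.1,"dy":0,"dz":0,"spin":0}]' 0;python3 -m crank '[{"dx":0.05,"dy":0,"dz":0,"spin":0},{"dx":0.1,"dy":0,"dz":0,"spin":0},{"dx":0.1,"dy":0,"dz":0,"spin":0}]' 0
```

```text
time: 22.07
tool_pos: [429.9, 126.0, 2.8]
tcp_rot: [0.758, 1.57, 0.158]
contact_force: [-0.1, -0.4, -0.4]
grip_width: 0.5
time: 22.32
tool_pos: [429.6, 126.1, 1.5]
tcp_rot: [0.983, 1.57, 0.383]
contact_force: [-0.3, -1.1, -0.3]
grip_width: 0.5
time: 22.57
tool_pos: [429.5, 126.1, 0.4]
tcp_rot: [2.888, 1.571, 2.288]
contact_force: [-0.5, -0.3, -0.4]
grip_width: 0.3
```

```bash
python3 -m crank '[{"dx":0.05,"dy":0,"dz":0,"spin":0},{"dx":0.1,"dy":0,"dz":0,"spin":0},{"dx":0.1,"dy":0,"dz":0,"spin":0}]' 0;python3 -m crank '[{"dx":0.03,"dy":0,"dz":0,"spin":0},{"dx":0.05,"dy":0,"dz":0,"spin":0},{"dx":0.05,"dy":0,"dz":0,"spin":0}]' 0
```

```text
time: 22.82
tool_pos: [429.6, 126.0, 0.2]
tcp_rot: [0.803, 1.57, 0.203]
contact_force: [-3.4, -0.3, 11.7]
grip_width: 0.3
time: 23.07
tool_pos: [429.6, 126.0, 0.2]
tcp_rot: [0.713, 1.57, 0.113]
contact_force: [-4.9, -0.5, 18.0]
grip_width: 0.6
```

The table reads +0.3, so the handle really may sit about 1.2 mm high. I'll touch the frame rails at both ends to see whether one side isn't home.

```bash
python3 -m crank '[{"dx":-1,"dy":0,"dz":0,"spin":0},{"dx":-4,"dy":0,"dz":0,"spin":0},{"dx":-8,"dy":0,"dz":0,"spin":0},{"dx":-12,"dy":0,"dz":0,"spin":0},{"dx":-16,"dy":0,"dz":0,"spin":0},{"dx":-20,"dy":0,"dz":0,"spin":0},{"dx":-20,"dy":0,"dz":0,"spin":0},{"dx":-20,"dy":0,"dz":0,"spin":0}]' 0
python3 - <<'E'
from h import *
a=-.6;c=np.array([558.5,280.4])
for x,y in((78,0),(-78,0),(0,62),(0,-62)):
    p=c+[x*np.cos(a)-y*np.sin(a),x*np.sin(a)+y*np.cos(a)];print(x,y,p);plan([*p,150],.971)
E
```

```text
time: 23.73
tool_pos: [430.7, 126.2, 201.1]
tcp_rot: [0.733, 1.565, 0.133]
contact_force: [-0.3, 0.1, -0.9]
grip_width: 0.5
78 0 [622.87617796 236.35788708]
t 23.73 pos [430.7 126.2 201.1] jaw 0.971 tilt [ 0.006  0.001 -1.   ] j [ 0.11  0.22  1.77  0.    1.15 -0.86] w 0.5 F [-0.3  0.1 -0.9]
rows d cm [ 5.23 19.92  9.62] spin 0.0 (alt 3.142 -3.142 )
-78 0 [494.12382204 324.44211292]
t 23.73 pos [430.7 126.2 201.1] jaw 0.971 tilt [ 0.006  0.001 -1.   ] j [ 0.11  0.22  1.77  0.    1.15 -0.86] w 0.5 F [-0.3  0.1 -0.9]
rows d cm [ 5.16 19.92 -5.98] spin 0.0 (alt 3.142 -3.142 )
0 62 [593.50783335 331.57080812]
t 23.73 pos [430.7 126.2 201.1] jaw 0.971 tilt [ 0.006  0.001 -1.   ] j [ 0.11  0.22  1.77  0.    1.15 -0.86] w 0.5 F [-0.3  0.1 -0.9]
rows d cm [ 5.22 26.12  1.82] spin 0.0 (alt 3.142 -3.142 )
0 -62 [523.49216665 229.22919188]
t 23.73 pos [430.7 126.2 201.1] jaw 0.971 tilt [ 0.006  0.001 -1.   ] j [ 0.11  0.22  1.77  0.    1.15 -0.86] w 0.5 F [-0.3  0.1 -0.9]
rows d cm [ 5.17 13.72  1.82] spin 0.0 (alt 3.142 -3.142 )
```

```bash
python3 -m crank '[{"dx":0,"dy":3.4,"dz":1.6,"spin":0},{"dx":0,"dy":6.8,"dz":3.2,"spin":0},{"dx":0,"dy":10.2,"dz":4.9,"spin":0},{"dx":0,"dy":13.6,"dz":6.5,"spin":0},{"dx":0,"dy":17,"dz":8.2,"spin":0},{"dx":0,"dy":19.9,"dz":9.7,"spin":0},{"dx":2,"dy":19.9,"dz":9.7,"spin":0},{"dx":4,"dy":19.9,"dz":9.7,"spin":0},{"dx":5,"dy":19.9,"dz":9.7,"spin":0},{"dx":5.2,"dy":19.9,"dz":9.7,"spin":0},{"dx":5.2,"dy":19.9,"dz":9.7,"spin":0}]' 0
python3 -m crank '[{"dx":0.15,"dy":0,"dz":0,"spin":0},{"dx":0.3,"dy":0,"dz":0,"spin":0},{"dx":0.4,"dy":0,"dz":0,"spin":0},{"dx":0.4,"dy":0,"dz":0,"spin":0}]' 0
python3 -m crank '[{"dx":0.05,"dy":0,"dz":0,"spin":0},{"dx":0.1,"dy":0,"dz":0,"spin":0},{"dx":0.1,"dy":0,"dz":0,"spin":0}]' 0
```

```text
time: 24.65
tool_pos: [620.3, 235.4, 144.9]
tcp_rot: [-2.42, 1.566, -3.02]
contact_force: [-1.6, 1.0, -1.8]
grip_width: 0.4
time: 24.98
tool_pos: [622.9, 235.5, 144.9]
tcp_rot: [0.771, 1.567, 0.171]
contact_force: [-0.1, 0.2, 4.5]
grip_width: 0.3
time: 25.23
tool_pos: [623.1, 235.5, 144.5]
tcp_rot: [0.769, 1.566, 0.169]
contact_force: [-1.5, 0.5, 7.1]
grip_width: 0.9
```

```bash
python3 -m crank '[{"dx":-2,"dy":0,"dz":0,"spin":0},{"dx":-5,"dy":0,"dz":0,"spin":0},{"dx":-6,"dy":0,"dz":-3,"spin":0},{"dx":-6,"dy":0,"dz":-7,"spin":0},{"dx":-6,"dy":0,"dz":-11,"spin":0},{"dx":-6,"dy":0,"dz":-14,"spin":0},{"dx":-6,"dy":0,"dz":-15.6,"spin":0},{"dx":-4,"dy":0,"dz":-15.6,"spin":0},{"dx":-2,"dy":0,"dz":-15.6,"spin":0},{"dx":-1,"dy":0,"dz":-15.6,"spin":0},{"dx":-0.6,"dy":0,"dz":-15.6,"spin":0},{"dx":-0.6,"dy":0,"dz":-15.6,"spin":0},{"dx":-0.6,"dy":0,"dz":-15.6,"spin":0},{"dx":-0.6,"dy":0,"dz":-15.6,"spin":0}]' 0
python3 -m crank '[{"dx":0.15,"dy":0,"dz":0,"spin":0},{"dx":0.3,"dy":0,"dz":0,"spin":0},{"dx":0.4,"dy":0,"dz":0,"spin":0},{"dx":0.4,"dy":0,"dz":0,"spin":0}]' 0
python3 -m crank '[{"dx":0.05,"dy":0,"dz":0,"spin":0},{"dx":0.1,"dy":0,"dz":0,"spin":0},{"dx":0.1,"dy":0,"dz":0,"spin":0}]' 0
```

```text
time: 26.4
tool_pos: [494.1, 323.6, 149.0]
tcp_rot: [1.069, 1.569, 0.469]
contact_force: [-0.4, -0.2, 0.5]
grip_width: 0.5
time: 26.73
tool_pos: [493.6, 323.9, 145.1]
tcp_rot: [1.185, 1.569, 0.585]
contact_force: [-0.9, -0.4, 6.1]
grip_width: 0.7
time: 26.98
tool_pos: [493.7, 324.1, 144.8]
tcp_rot: [1.177, 1.568, 0.577]
contact_force: [-2.2, -0.6, 9.8]
grip_width: 0.3
```

Both ends read 144.6 and 144.9 against 144.3 expected with the table zero, so the screen is level end to end and seated. I'll retreat and take a last look.

```bash
python3 -m crank '[{"dx":-1,"dy":0,"dz":0,"spin":0},{"dx":-4,"dy":0,"dz":0,"spin":0},{"dx":-8,"dy":0,"dz":0,"spin":0},{"dx":-12,"dy":0,"dz":0,"spin":0},{"dx":-14,"dy":0,"dz":-3,"spin":0},{"dx":-14,"dy":0,"dz":-7,"spin":0},{"dx":-14,"dy":0,"dz":-10,"spin":0},{"dx":-14,"dy":0,"dz":-10,"spin":0},{"dx":-14,"dy":0,"dz":-10,"spin":0},{"dx":-14,"dy":0,"dz":-10,"spin":0}]' 0
python3 -c "
from h import *
c=capture('side');cv2.imwrite('pics/dd15.png',c['frame'])
c=capture('scene');cv2.imwrite('pics/ss15.png',c['frame']);crop(c,285,220,85,80,8,'s15')
o=sensors.get_obs();print(o['tool_pos'],o['contact_force'])"
```

```text
time: 27.82
tool_pos: [411.0, 379.8, 283.2]
tcp_rot: [0.343, 1.57, -0.256]
contact_force: [-0.1, -0.7, 0.2]
grip_width: 0.7
[411.58035934 379.36168746 282.76486705] [ 0.07551145  0.42291986 -0.47549115]
```

View pics/dd15.png

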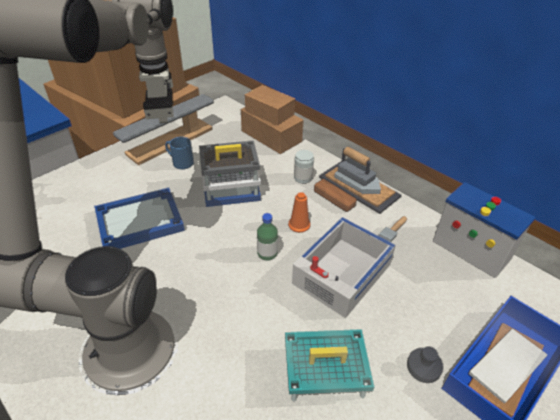

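View pics/s15.png

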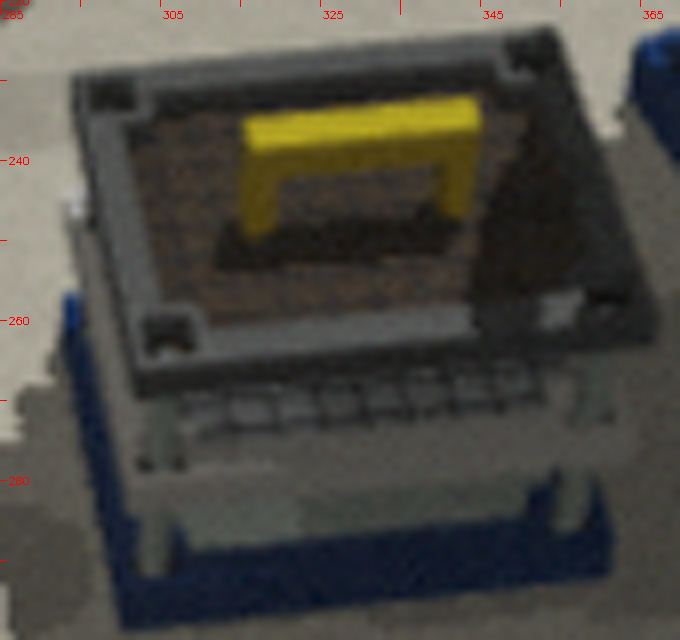

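The stack stands square (scene about 327,260), the box is empty, the red tab lies along the rim (side about 318,267), and the bystanders are where they were. I'll hand it in.

```bash
python3 -c "
from plant import bot,sensors
print(bot.close_job())"
```

```text
the job is handed in; nothing more can be done
None
```

I handed the job in at about 28 s. I swung the red tab aside, lifted the clogged screen out by its yellow handle, and stacked it on the green-handled screen. Then I backed the arm clear.

**What the last checks showed:**
- **Tab:** it sits at about 1.55 rad, beyond the 1.3 needed to clear the screen.
- **Landing:** contact was gentle, and the highest force I read on the screens was about 10 N. Nothing moved when the gripper opened.
- **Squareness:** the camera fit put the upper screen within about 1 mm of the lower one's position, with matching yaw. Its frame top measured 143.8 mm against 144 for fully home.
- **Seating:** touching the frame's two short ends read 144.6 and 144.9 mm. I expected 144.3 after zeroing on the table, so it is level end to end.
- **Rest of the table:** the green-handled screen looks seated on its stand, and nothing else appears to have moved.

**What disagreed or was not checked:**
- A touch on the handle top read about 179.4 mm against 178.3 expected, roughly 1 mm high. Posts resting on the socket rims would have read 12 mm high, and it did not move under 9 N, so I took it as seated with measurement error.
- I did not touch-check tilt across the short direction. Only the pictures support that it is level there.

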